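# Unlock and close a laser beam shutter

## Robot

A 6-joint arm with a two-finger parallel gripper is mounted at the origin on the work surface. World frame = base frame: x ahead of the robot, y to its left, z up, the work surface at z = 0. Lengths are in mm, angles in rad, forces in N, time in s.
With the tool pointing down it reaches from about 400 to 925 mm from the base axis. Payload 12.5 kg.
Tool frame: the origin (TCP) lies at the very end of the fingers, on their centre line; the grasp point (between the pads) lies 19 mm behind it; y points along the fingers, z is the direction in which the jaws open and shut, and the axes are right-handed (so a half turn about y gives the same grasp; the last joint's range is limited). The gripper opens to 95 mm and grips with 3 to 60 N. Pads are 20 mm wide; open, the fingers measure 119 mm over their backs; the gripper's body (75 mm by 180 mm) begins 59 mm behind the grasp point.
Start: joints at [-1.387, 0.491, 1.559, -0, 1.092, -0.106], TCP at [178.624, -598.952, 186.961] pointing down, gripper open.
Joint ranges: [-3.1, 3.1], [-0.84, 2.19], [0.05, 2.79], [-1.13, 4.28], [0.06, 2.93], [-2.69, 2.69]. Speed limits (rad/s): [2.22, 2.22, 2.79, 3.14, 3.14, 3.14].

## Interface

Orientations are given as [roll, pitch, yaw] about the fixed x, y, z axes, in that order (R = Rz(yaw) Ry(pitch) Rx(roll)).
In Python, from cell import env, optics gives the robot as it stands.
- The arm moves only by the tool drive_tool, never from a script. Its argument "steps" is a list of rows, each an object with "slide": the shift along the tool's x, y, z in m, a list of three; "dr": the turn, a rotation vector about the tool's x, y, z in rad, a list of three; "fingers": the finger opening in m, from 0 to 0.0951. A call has 1 to 5 rows; each row is the pose to reach, as a shift and turn from the pose commanded when the call began, along the tool's axes at that moment; what a row does not reach only later rows make up. A row lasts 1/12 s, in which the tool goes at most 41.7 mm and 7.16 degrees, less where a joint would pass 70% of its speed; a pose out of reach is approached as far as the arm can. A call with a gripper value outside its range is refused whole. The fingers move at their own pace and stop on an object; the grip force is fixed at half the most. Time passes only in rows, so rows that repeat a pose let the fingers close. It gives the time, the measured TCP pose, the force and the opening at its end, in the units of the state.
- env.state(): the state, without advancing time (a new reading comes with each control period).
- optics.read_camera(name): name is "scene" or "top" or "wrist"; returns the picture (400x640x3 uint8, red, green, blue); there is no depth.
- optics.camera_model(name): a dict with "mtx" (3x3 intrinsics, pixels), "R" (3x3) and "t" (3): a world point X has camera coordinates R X + t. Camera axes: x right, y down, z forward; pixel columns grow to the right and rows downward; lengths in mm; the calibration is good to about 2 mm. The wrist camera is an equidistant fisheye: a pixel r from the principal point sees the ray r / f radians off the axis. A picture is of the moment at which its call begins: read the wrist's pose just before it. camera_model takes no time and is no camera call; for the wrist camera it gives the pose at the moment of the call.
- env.job_done(): hands the job in, once; it reports no verdict.
The state is a dict: "t": time; "joints": joint angles; "qvel": joint speeds; "tau": joint torques, N m; "eef_pos": TCP position; "tcp_rot": TCP orientation; "ft_force": force on the tool from outside, world axes, zero at the start; "moment": the same for the moment, N m; "opening": opening from 0.0 (shut) to 1.0 (fully open).
Only numpy, scipy, OpenCV 4.12 (cv2) and the standard library are available. Lean on these libraries where they do the work, as an engineer would, in place of code of your own. Each camera call takes 0.05 s, during which the arm holds its last target.

## Task

Close the laser shutter on the optical table: with a fingertip push the white peg round to turn the orange locking disc until its slot lines up with the steel bar, then push the bar by its blue post through the slot until its nose is fully home against the red stop in the black housing. Only push, lift nothing: the bar stays down in its guide, and the lens post, the driver and the green case are left where they stand.

Things in the scene. Friction and masses are not known exactly. Their poses are not given: they have to be found in the camera images.
- shutter: Fixed shutter: dark plate 310 x 120 x 20 mm (x -150 to +160 mm) with guide, disc and housing on its line y = 0; a grey laser head (46 x 120 mm) stands off its -y side by the housing. Origin on the table surface; +x is the way the bar is pushed, +z up. Apart from the peg and the post nothing on it is higher than 52 mm above the table.
- guide (a point): Middle of the black guide channel's floor, 26 mm above the table, at x = -62, y = 0 mm in the shutter's frame. The channel runs from x = -150 to +25 mm: inner gap 19 mm, walls up to 38 mm above the table. A keeper strap crosses over the bar at x = 10 to 16 mm, 44 to 47 mm above the table.
- disc_axis (a point): Centre of the orange disc's top face, on its fixed vertical axis: x = 80 mm, y = 0 in the shutter's frame, 41 mm above the table. The disc has radius 38 mm; a straight slot 22 mm wide runs right across it through the centre, its floor 25 mm above the table.
- lock_disc (a joint): Disc angle (rad), counter-clockwise from above positive, range -2 to 2, starts within -1.1 to 1.1. At 0 the peg points along the shutter's +x and the slot lies crosswise, blocking the bar. The slot lines up at +1.571 or -1.571 (peg straight out to +y or -y); either will do. Turns stiffly (0.06 N m, 2 to 3 N at the peg), stays where left. The nose enters if the slot is within about 0.1 rad.
- peg_top (a point): Centre of the top of the white upright peg on the disc, 75 mm above the table; peg diameter 12 mm, 34 mm tall, standing 27 mm from the disc's axis at a right angle to the slot.
- bar: Loose steel bar 16 x 16 mm, about 0.3 kg, lying in the guide, underside 26 mm and top 42 mm above the table. Origin: centre of its underside, right below the post; +x along the bar to the nose, +z up. It reaches 11 mm behind the origin and 137 mm ahead. Slides with light friction (1 to 4 N); 1.5 mm play each side in the guide.
- bar_tip (a point): Tip of the bar's nose, on its centre line, 8 mm above its underside; the last 14 mm taper from 16 to 7 mm diameter. It starts 6 to 22 mm short of the disc's rim and has 98 to 114 mm to travel to the stop.
- post_top (a point): Centre of the top of the blue upright post near the bar's rear end, 76 mm above the table; diameter 14 mm, standing 34 mm above the bar, 137 mm behind the nose tip.
- stop (a point): Centre of the face of the red stop, 34 mm above the table, at x = 134 mm in the shutter's frame, in the black housing (x 120 to 148 mm, gap 22 mm, open above, top 44 mm). The nose tip is at this point when the bar is fully home; the bar then stops dead and its post stands 83 mm behind the disc's axis.
- lens_post: Bystander: small lens on a round-footed post, foot diameter 34 mm, 73 mm tall, loose on the table. Origin at the centre of its underside.
- driver: Bystander: red-handled screwdriver 150 mm long lying on the table, loose. Origin under its middle, x along it.
- optics_case: Bystander: green plastic case 50 x 65 x 26 mm, loose on the table. Origin at the centre of its underside.
There are look-alikes about, which are no part of the job. Leave any brown look-alike of the bar alone.

How it is judged (in metres and radians):
On the way:
1. the disc's slot is lined up with the bar (within 0.15 rad) ((value of joint lock_disc between 1.4208 and 1.7208 rad or value of joint lock_disc between -1.7208 and -1.4208 rad)), for 0.2 s.
At the end, for the whole second after the job is handed in: The bar has passed through the lined-up slot (disc within 0.15 rad of lined up) and its nose is home: within 6 mm of the red stop along the bar's direction and within 8 mm sideways, the bar lying flat (tilt under 0.06 rad) and at rest (x of bar_tip in the frame of shutter between 0.128 and 0.138 m and y of bar_tip in the frame of shutter between -0.008 and 0.008 m and z of bar_tip in the frame of shutter between 0.026 and 0.042 m and (value of joint lock_disc between 1.4208 and 1.7208 rad or value of joint lock_disc between -1.7208 and -1.4208 rad) and linear speed of bar below 0.01 m/s and angle between bar's own z axis and vertical below 0.06 rad); the robot touches nothing.
It fails at once if the bar is lifted (its post end more than 8 mm above its place in the guide, or the bar tipped up over 0.09 rad) (height (world z) of bar above 0.034 m or angle between bar's own z axis and vertical above 0.09 rad).
It fails at once if the lens post is moved or lifted by more than 15 mm (distance of lens_post from where it was at the start of the episode above 0.015 m).
It fails at once if the driver is moved or lifted by more than 15 mm (distance of driver from where it was at the start of the episode above 0.015 m).
It fails at once if the optics case is moved or lifted by more than 15 mm (distance of optics_case from where it was at the start of the episode above 0.015 m).
It fails at once if the lens post is tipped (angle between lens_post's own z axis and vertical above 0.35 rad).
It also fails if it takes over 56 s, if anything falls off the work surface, if the arm or the gripper's body presses on something with over 40 N, if the wrist force passes 120 N, or if a joint passes its speed limit or range.

## Working session

There is one attempt and no reset: what is moved stays moved. The work goes in short steps, Python scripts to look and compute and a tool call to move; the robot and the scene stay as the last step left them, time stands still between calls to the robot, and variables do not carry over. Pictures are saved under pics/ and viewed, and the job is handed in when it is done.

Besides the shell and the picture viewer there is one more tool, called after "Request:" as name(argument=value, ...), one argument or row to a line, values as JSON. drive_tool: Moves the arm, as the interface text tells. Its arguments: {"type":"object","properties":{"steps":{"type":"array","items":{"type":"object","properties":{"slide":{"type":"array","items":{"type":"number"}},"dr":{"type":"array","items":{"type":"number"}},"fingers":{"type":"number"}}}}},"required":["steps"]}

```bash
mkdir -p pics; ls; python3 - <<'E'
from cell import env, optics
import cv2,numpy as np
print(env.state())
for n in ("scene","top"):
    im=optics.read_camera(n); cv2.imwrite(f"pics/{n}0.png",im[:,:,::-1]); m=optics.camera_model(n); print(n,{k:np.round(v,3).tolist() for k,v in m.items()})
E
```

```text
pics
{'t': 0.0, 'joints': array([-1.38660976e+00,  4.91605858e-01,  1.55943717e+00, -3.29079372e-05,
        1.09172049e+00, -1.05595128e-01]), 'qvel': array([ 0.00144676, -0.00076961,  0.00068533,  0.00172797,  0.00092107,
        0.00042968]), 'tau': array([-2.31476428e-03, -6.12658167e+01, -2.58181232e+01,  6.91869948e-02,
        4.82838694e-02, -1.07860865e-04]), 'eef_pos': array([ 178.55484923, -598.66386818,  186.33724011]), 'tcp_rot': array([-1.57196374e+00,  9.43847526e-05, -2.85179583e+00]), 'ft_force': array([ 0.92082596,  0.82939984, -0.61999006]), 'moment': array([-0.04469377,  0.03783689, -0.02827367]), 'opening': 0.9988076878202374}
scene {'mtx': [[475.415, 0.0, 320.194], [0.0, 475.415, 202.141], [0.0, 0.0, 1.0]], 'R': [[-0.309, 0.951, 0.015], [0.555, 0.193, -0.809], [-0.772, -0.242, -0.587]], 't': [161.061, -261.319, 1434.832]}
top {'mtx': [[448.334, 0.0, 311.786], [0.0, 448.334, 201.25], [0.0, 0.0, 1.0]], 'R': [[-0.023, -1.0, 0.009], [-0.989, 0.022, -0.147], [0.147, -0.013, -0.989]], 't': [21.578, 565.696, 976.299]}
```

View pics/top0.png

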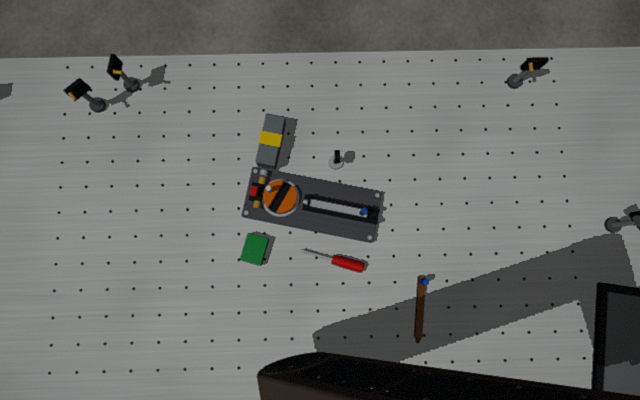

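View pics/scene0.png

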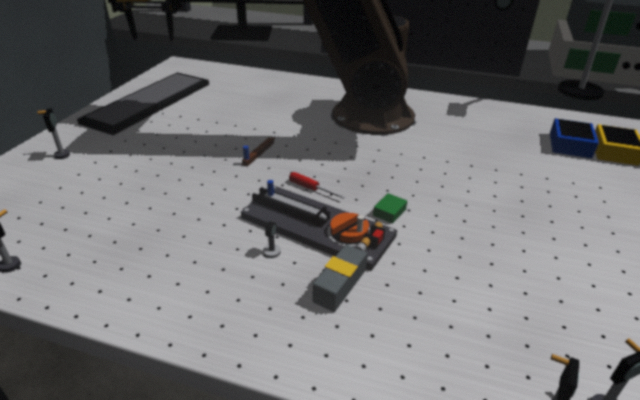

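The top view shows the shutter, with its orange disc at about (280,197) and the blue post of the steel bar in the guide at about (363,212). A second blue post at (424,282) sits on the brown look-alike, which lies outside the shutter. Next I'll take an enlarged crop and measure.

```bash
python3 - <<'E'
import cv2,numpy as np
t=cv2.imread("pics/top0.png"); s=cv2.imread("pics/scene0.png")
a=cv2.resize(t[110:250,235:395],None,fx=5,fy=4.28*5/4.28*0.85,interpolation=cv2.INTER_CUBIC) if 0 else cv2.resize(t[150:250,235:395],None,fx=5,fy=5,interpolation=cv2.INTER_CUBIC)
cv2.imwrite("pics/topc.png",a)
cv2.imwrite("pics/scenec.png",cv2.resize(s[170:280,235:405],None,fx=4.7,fy=4.7,interpolation=cv2.INTER_CUBIC))
E
```

```text
(no output)
```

View pics/topc.png

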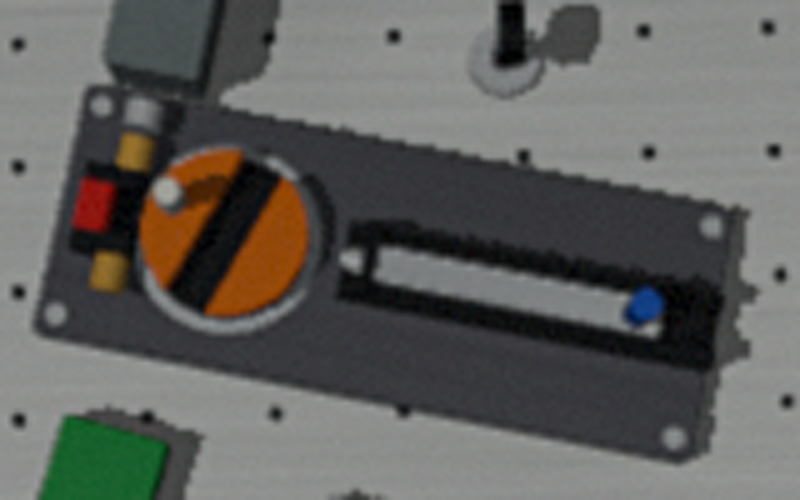

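View pics/scenec.png

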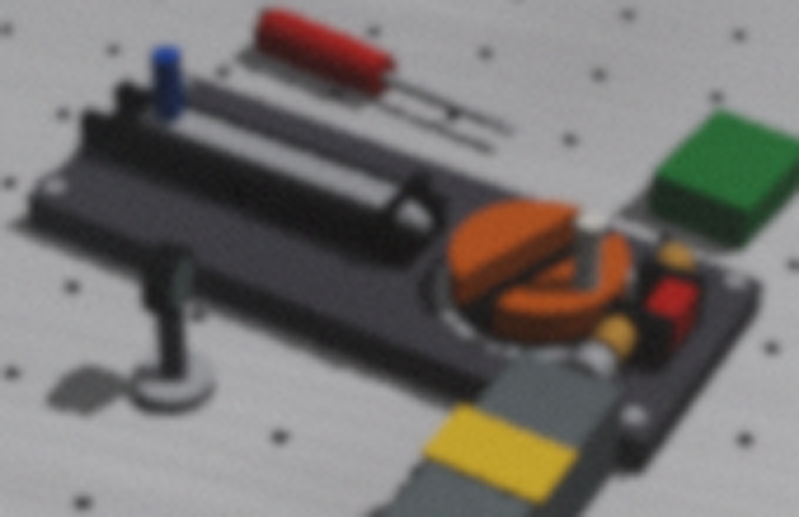

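```bash
cat > h.py <<'E'
import cv2,numpy as np
from cell import env, optics
def ray(m,u,v):
    d=np.linalg.inv(m["mtx"])@[u,v,1]; R=np.array(m["R"]);return -R.T@np.array(m["t"]),R.T@d
def onz(m,p,z):
    c,d=ray(m,*p); return c+d*(z-c[2])/d[2]
def tri(m1,p1,m2,p2):
    c1,d1=ray(m1,*p1);c2,d2=ray(m2,*p2)
    A=np.c_[d1,-d2];s=np.linalg.lstsq(A,c2-c1,rcond=None)[0]
    a=c1+s[0]*d1;b=c2+s[1]*d2
    return (a+b)/2,np.linalg.norm(a-b)
def comps(im,lo,hi,box,amin=6):
    hsv=cv2.cvtColor(im,cv2.COLOR_RGB2HSV);k=cv2.inRange(hsv,lo,hi)
    x0,y0,x1,y1=box;M=np.zeros_like(k);M[y0:y1,x0:x1]=k[y0:y1,x0:x1]
    n,l,st,ce=cv2.connectedComponentsWithStats(M)
    return [(ce[i].round(2).tolist(),st[i].tolist()) for i in range(1,n) if st[i,4]>=amin],M
E
python3 - <<'E'
from h import *
t=cv2.imread("pics/top0.png")[:,:,::-1].copy(); s=cv2.imread("pics/scene0.png")[:,:,::-1].copy()
T=optics.camera_model("top");S=optics.camera_model("scene")
o,M=comps(t,(5,150,80),(18,255,255),(255,170,305,225));print("orange",o)
ys,xs=np.nonzero(M);c=cv2.convexHull(np.c_[xs,ys].astype(np.int32));e=cv2.fitEllipse(c);print(e,onz(T,e[0],41))
for n,lo,hi in (("blue",(100,120,60),(130,255,255)),("red",(0,170,80),(4,255,255)),("white",(0,0,150),(179,50,255))):
    print(n,comps(t,lo,hi,(245,165,390,245))[0]); print("  scene",comps(s,lo,hi,(235,170,405,280))[0])
E
```

```text
orange [([276.02, 183.02], [268, 180, 16, 8, 66]), ([287.73, 200.95], [276, 186, 21, 27, 289]), ([268.7, 196.67], [263, 189, 15, 18, 148])]
((279.4508056640625, 196.14674377441406), (32.20466995239258, 33.390071868896484), 115.10689544677734) [579.48525191  81.98239883  41.        ]
blue [([363.53, 210.74], [360, 207, 8, 8, 43])]
  scene [([270.75, 185.86], [268, 180, 6, 14, 36])]
red [([253.33, 190.49], [250, 186, 8, 10, 61])]
  scene [([303.98, 179.05], [292, 173, 25, 13, 105]), ([377.74, 233.08], [373, 229, 10, 9, 66])]
white [([267.85, 187.54], [266, 186, 4, 4, 13])]
  scene [([268.35, 238.22], [235, 170, 95, 110, 4330]), ([356.61, 186.74], [284, 170, 121, 48, 2905]), ([324.1, 192.8], [321, 192, 7, 3, 10]), ([391.32, 258.01], [360, 213, 45, 67, 1197])]
```

```bash
python3 - <<'E'
from h import *
T=optics.camera_model("top");S=optics.camera_model("scene")
pt,ps=(364.4,210.2),(270.5,181.2)
gt,gs=(268.4,188.2),(361.2,217.3)
print("post",tri(T,pt,S,ps),onz(T,pt,76),onz(S,ps,76))
print("peg",tri(T,gt,S,gs),onz(T,gt,75),onz(S,gs,75))
D=onz(T,(279.45,196.15),41)
print("disc",D)
def tc(x,y):return (235+x/5,150+y/5)
# plate corners top face z=20 (crop)
for c in ((90,88),(745,207),(690,462),(38,335)): print("corner",onz(T,tc(*c),20))
print("tip z34",onz(T,tc(342,258),34)); print("red z44",onz(T,(253.3,190.5),44))
P=onz(T,pt,76);print("dir post->disc",D-P,np.hypot(*(D-P)[:2]))
f=np.array([*onz(S,(gs),75)])
d=(D-P)[:2]; print("yaw",np.arctan2(d[1],d[0]))
for z,(u,v) in (("lens foot",tc(505,65)),("driver tip",(302,250)),("case nw",tc(70,418))): print(z,onz(T,(u,v),0))
for p in (tc(105,75),tc(205,92)): print("laser near corners z50",onz(T,p,48))
E
```

```text
post (array([ 538.6418626 , -105.57440902,   75.93272895]), np.float64(0.11114447129732785)) [ 538.61501617 -105.51240543   76.        ] [ 538.73972236 -105.58963311   76.        ]
peg (array([592.66749654, 104.24953133,  72.69304598]), np.float64(0.03226822537404462)) [592.2552577  104.03825404  75.        ] [595.60801472 104.84321673  75.        ]
disc [579.47779272  81.98432549  41.        ]
corner [651.94995132 144.28653573  20.        ]
corner [ 588.74739589 -160.33990014   20.        ]
corner [ 470.87837525 -129.52829395   20.        ]
corner [536.07959994 168.6966334   20.        ]
tip z34 [566.787192    27.83618784  34.        ]
red z44 [593.28317715 140.96216976  44.        ]
dir post->disc [ 40.86277654 187.49673092 -35.        ] 191.897865052836
yaw 1.356213096803026
lens foot [663.56454859 -51.96243118   0.        ]
driver tip [458.08776477  33.65070258   0.        ]
case nw [499.05036673 156.65886039   0.        ]
laser near corners z50 [651.46731201 134.08646886  48.        ]
laser near corners z50 [642.57002759  88.6021219   48.        ]
```

```bash
cat >> h.py <<'E'
from scipy.spatial.transform import Rotation as Ro
YAW=1.358; D=np.array([579.5,82.0])
xs=np.array([np.cos(YAW),np.sin(YAW)]);ysh=np.array([-xs[1],xs[0]])
def sh(x,y): return D+(x-80)*xs+y*ysh   # shutter mm -> world
def toS(p): d=np.asarray(p)[:2]-D; return np.array([80+d@xs,d@ysh])
def rel(target,yaw):
    s=env.state(); R=Ro.from_euler("xyz",s["tcp_rot"]).as_matrix()
    d=R.T@(np.asarray(target)-s["eef_pos"])/1000
    Rt=Ro.from_euler("xyz",[-np.pi/2,0,yaw]).as_matrix()
    return d.round(4),Ro.from_matrix(R.T@Rt).as_rotvec().round(3)
def pegpose(phi,back=18,z=56):
    r=np.array([np.cos(phi),np.sin(phi)]);t=np.array([-r[1],r[0]])
    q=27*r+back*t; return np.r_[sh(80+q[0],q[1]),z],phi+YAW-np.pi
E
python3 - <<'E'
from h import *
print(toS([592.5,104.2]),np.arctan2(*(toS([593,104.3])-[80,0])[::-1]),toS([538.6,-105.5]))
p,y=pegpose(-0.32,32,120);print(p,y,rel(p,y))
E
```

```text
[104.44478225  -8.01826795] -0.3315705213946722 [-111.9086154     0.37859617]
[565.6500074  121.51174136 120.        ] -2.103592653589793 (array([-0.5767,  0.067 , -0.5795]), array([ 0.001, -0.748, -0.   ]))
```

Request:
drive_tool(
  steps=[
    {"slide": [-0.577, 0.0, -0.58], "dr": [0, -0.4, 0], "fingers": 0},
    {"slide": [-0.577, 0.0, -0.58], "dr": [0, -0.4, 0], "fingers": 0},
    {"slide": [-0.577, 0.0, -0.58], "dr": [0, -0.4, 0], "fingers": 0},
    {"slide": [-0.577, 0.0, -0.58], "dr": [0, -0.4, 0], "fingers": 0},
    {"slide": [-0.577, 0.0, -0.58], "dr": [0, -0.4, 0], "fingers": 0},
  ],
)

```text
t: 0.52
eef_pos: [277.6, -413.5, 186.7]
tcp_rot: [-1.571, 0.0, -2.45]
ft_force: [1.0, -0.3, -0.1]
opening: 0.707
```

```bash
python3 - <<'E'
from h import *
s=env.state();print(s['joints'],s['opening'])
p,y=pegpose(-0.32,32,120);print(p,y,rel(p,y))
E
```

```text
[-1.11232130e+00  3.11798239e-01  1.86316198e+00  7.51276623e-06
  9.67036174e-01 -2.33023013e-01] 0.7074596270405167
[565.6500074  121.51174136 120.        ] -2.103592653589793 (array([-0.5631,  0.0668, -0.2284]), array([ 0.   , -0.347, -0.   ]))
```

Request:
drive_tool(
  steps=[
    {"slide": [-0.563, 0.0, -0.228], "dr": [0, -0.347, 0], "fingers": 0},
    {"slide": [-0.563, 0.0, -0.228], "dr": [0, -0.347, 0], "fingers": 0},
    {"slide": [-0.563, 0.0, -0.228], "dr": [0, -0.347, 0], "fingers": 0},
    {"slide": [-0.563, 0.0, -0.228], "dr": [0, -0.347, 0], "fingers": 0},
    {"slide": [-0.563, 0.0, -0.228], "dr": [0, -0.347, 0], "fingers": 0},
  ],
)

```text
t: 0.93
eef_pos: [376.8, -230.3, 186.9]
tcp_rot: [-1.571, -0.0, -2.105]
ft_force: [1.8, -0.2, -0.2]
opening: 0.359
```

```bash
python3 - <<'E'
from h import *
p,y=pegpose(-0.32,32,120);print(p,y,rel(p,y))
E
```

```text
[565.6500074  121.51174136 120.        ] -2.103592653589793 (array([-0.399 ,  0.0669, -0.0164]), array([-0.   , -0.001,  0.   ]))
```

Request:
drive_tool(
  steps=[
    {"slide": [-0.399, 0.0, -0.016], "dr": [0, 0, 0], "fingers": 0},
    {"slide": [-0.399, 0.0, -0.016], "dr": [0, 0, 0], "fingers": 0},
    {"slide": [-0.399, 0.0, -0.016], "dr": [0, 0, 0], "fingers": 0},
    {"slide": [-0.399, 0.0, -0.016], "dr": [0, 0, 0], "fingers": 0},
    {"slide": [-0.399, 0.0, -0.016], "dr": [0, 0, 0], "fingers": 0},
  ],
)

```text
t: 1.35
eef_pos: [475.6, -46.6, 186.9]
tcp_rot: [-1.571, -0.0, -2.105]
ft_force: [1.1, -0.4, -0.2]
opening: 0.023
```

```bash
python3 - <<'E'
from h import *
p,y=pegpose(-0.32,32,120);print(p,y,rel(p,y))
E
```

```text
[565.6500074  121.51174136 120.        ] -2.103592653589793 (array([-0.1906,  0.0669, -0.0081]), array([-0.   , -0.001,  0.   ]))
```

Request:
drive_tool(
  steps=[
    {"slide": [-0.191, 0.0, -0.008], "dr": [0, 0, 0], "fingers": 0},
    {"slide": [-0.191, 0.0, -0.008], "dr": [0, 0, 0], "fingers": 0},
    {"slide": [-0.191, 0.0, -0.008], "dr": [0, 0, 0], "fingers": 0},
    {"slide": [-0.191, 0.0, -0.008], "dr": [0, 0, 0], "fingers": 0},
    {"slide": [-0.191, 0.067, -0.008], "dr": [0, 0, 0], "fingers": 0},
  ],
)

```text
t: 1.77
eef_pos: [565.6, 115.3, 152.5]
tcp_rot: [-1.562, 0.007, -2.102]
ft_force: [0.6, 0.1, 0.5]
opening: 0.007
```

Request:
drive_tool(
  steps=[
    {"slide": [0, 0.034, 0], "dr": [0, 0, 0], "fingers": 0},
    {"slide": [0, 0.034, 0], "dr": [0, 0, 0], "fingers": 0},
  ],
)

```text
t: 1.93
eef_pos: [557.7, 111.5, 108.1]
tcp_rot: [-1.578, -0.006, -2.103]
ft_force: [-0.4, 0.1, -0.1]
opening: 0.003
```

```bash
python3 - <<'E'
from h import *
im=optics.read_camera("wrist");cv2.imwrite("pics/w1.png",im[:,:,::-1])
im=optics.read_camera("top");cv2.imwrite("pics/t1.png",cv2.resize(im[110:250,225:395,::-1],None,fx=4,fy=4))
p,y=pegpose(-0.32,32,56);print(p,y,rel(p,y),env.state()['joints'],env.state()['eef_pos'])
E
```

```text
[565.6500074  121.51174136  56.        ] -2.103592653589793 (array([-0.0123,  0.0575, -0.0008]), array([ 0.002, -0.001,  0.002])) [ 7.92408130e-02  5.01139103e-01  1.77134503e+00 -1.47540328e-04
  8.71676124e-01  6.13271416e-01] [560.23184836 110.55988087 113.55819928]
```

View pics/w1.png

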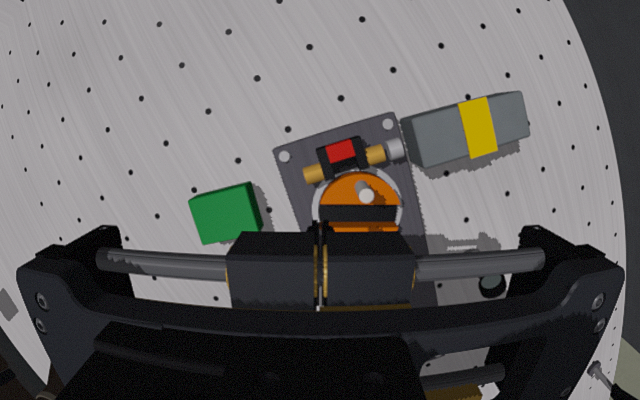

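View pics/t1.png

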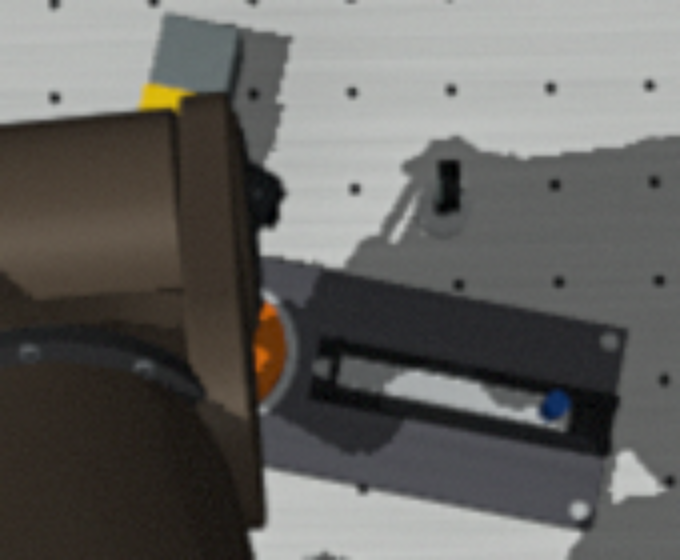

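```bash
python3 - <<'E'
from h import *
m=optics.camera_model("wrist");s=env.state();R=Ro.from_euler("xyz",s["tcp_rot"]).as_matrix();K=m["mtx"]
print(K,np.array(m["R"])@s["eef_pos"]+m["t"])
def pr(q):
    X=np.array(m["R"])@(s["eef_pos"]+R@np.array(q,float))+m["t"];th=np.arctan2(np.hypot(X[0],X[1]),X[2]);r=K[0][0]*th;a=np.arctan2(X[1],X[0]);return np.round([K[0][2]+r*np.cos(a),K[1][2]+r*np.sin(a)]).tolist()
for q in [(0,0,0),(0,0,12),(0,0,-12),(10,0,0),(-10,0,0),(10,0,12),(-10,0,12),(-10,-40,12),(-10,-60,12),(-10,-60,-12),(-10,-60,30),(0,-80,35)]: print(q,pr(q))
E
```

```text
[[309.70691629   0.         319.9174185 ]
 [  0.         309.70691629 197.1661358 ]
 [  0.           0.           1.        ]] [ -0.51408566  17.62161433 208.10439408]
(0, 0, 0) [319.0, 223.0]
(0, 0, 12) [337.0, 223.0]
(0, 0, -12) [301.0, 223.0]
(10, 0, 0) [319.0, 237.0]
(-10, 0, 0) [319.0, 209.0]
(10, 0, 12) [337.0, 237.0]
(-10, 0, 12) [337.0, 209.0]
(-10, -40, 12) [341.0, 229.0]
(-10, -60, 12) [344.0, 244.0]
(-10, -60, -12) [294.0, 244.0]
(-10, -60, 30) [380.0, 243.0]
(0, -80, 35) [398.0, 281.0]
```

```bash
python3 - <<'E'
import cv2
a=cv2.imread("pics/w1.png");cv2.imwrite("pics/w1c.png",cv2.resize(a[160:320,220:420],None,fx=3.7,fy=3.7,interpolation=cv2.INTER_CUBIC))
E
```

```text
(no output)
```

View pics/w1c.png

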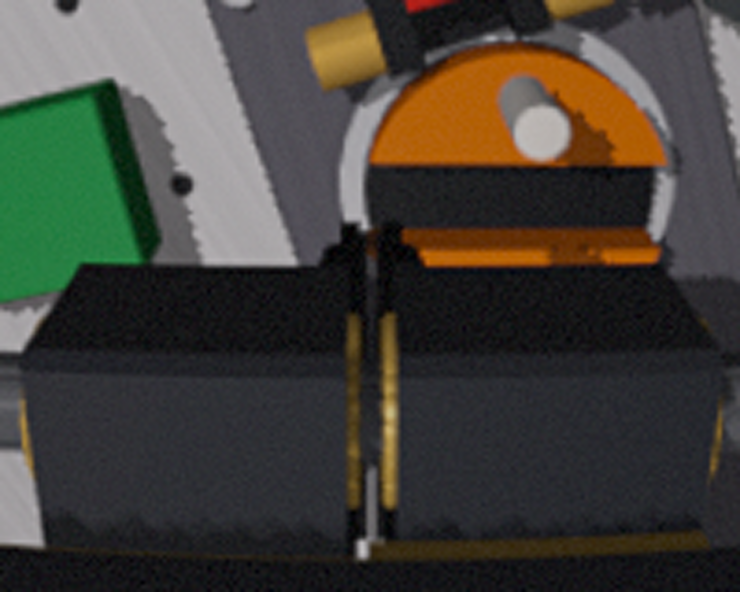

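Request:
drive_tool(
  steps=[
    {"slide": [-0.012, 0.0, 0], "dr": [0, 0, 0], "fingers": 0},
    {"slide": [-0.012, 0.03, -0.001], "dr": [0, 0, 0], "fingers": 0},
    {"slide": [-0.012, 0.0575, -0.001], "dr": [0, 0, 0], "fingers": 0},
    {"slide": [-0.012, 0.0575, -0.001], "dr": [0, 0, 0], "fingers": 0},
  ],
)

```text
t: 2.37
eef_pos: [565.3, 121.4, 54.6]
tcp_rot: [-1.573, -0.002, -2.106]
ft_force: [-0.4, 0.0, -0.4]
opening: 0.002
```

```bash
python3 - <<'E'
from h import *
im=optics.read_camera("wrist");cv2.imwrite("pics/w2.png",im[:,:,::-1])
print(env.state()['eef_pos'])
for ph,b in ((-.32,22),(-.32,18),(-.5,14),(-.32,14),(-.7,12)):
  p,y=pegpose(ph,b,56);print(ph,b,p,rel(p,y))
E
```

```text
[566.04982544 121.46671346  56.59234384]
-0.32 22 [574.26390803 116.43230084  56.        ] (array([0.0001, 0.0006, 0.0096]), array([ 0.001, -0.002,  0.001]))
-0.32 18 [577.70946828 114.40052463  56.        ] (array([0.0001, 0.0006, 0.0136]), array([ 0.001, -0.002,  0.001]))
-0.5 14 [586.56519346 111.58180254  56.        ] (array([-0.002 ,  0.0006,  0.0227]), array([0.001, 0.178, 0.001]))
-0.32 14 [581.15502853 112.36874842  56.        ] (array([0.0001, 0.0006, 0.0176]), array([ 0.001, -0.002,  0.001]))
-0.7 12 [593.52442817 108.00606496  56.        ] (array([-0.0024,  0.0006,  0.0305]), array([0.001, 0.378, 0.001]))
```

View pics/w2.png

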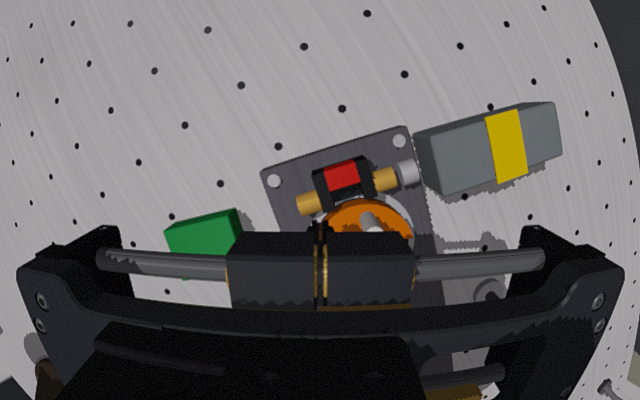

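Request:
drive_tool(
  steps=[
    {"slide": [0, 0.0, 0.005], "dr": [0, 0, 0], "fingers": 0},
    {"slide": [0, 0.0, 0.01], "dr": [0, 0, 0], "fingers": 0},
    {"slide": [0, 0, 0.014], "dr": [0, 0, 0], "fingers": 0},
    {"slide": [0, 0, 0.014], "dr": [0, 0, 0], "fingers": 0},
  ],
)

```text
t: 2.75
eef_pos: [579.6, 113.9, 57.7]
tcp_rot: [-1.568, 0.001, -2.106]
ft_force: [0.7, -0.4, -0.5]
opening: 0.002
```

Request:
drive_tool(
  steps=[
    {"slide": [0, 0.0, 0.002], "dr": [0, 0, 0], "fingers": 0},
    {"slide": [0, 0.0, 0.004], "dr": [0, 0, 0], "fingers": 0},
    {"slide": [0, 0, 0.004], "dr": [0, 0, 0], "fingers": 0},
  ],
)

```text
t: 3.0
eef_pos: [581.8, 112.2, 56.5]
tcp_rot: [-1.57, 0.0, -2.105]
ft_force: [-0.6, 0.7, 0.2]
opening: 0.005
```

Request:
drive_tool(
  steps=[
    {"slide": [0, 0.0, 0.002], "dr": [0, 0, 0], "fingers": 0},
    {"slide": [0, 0.0, 0.004], "dr": [0, 0, 0], "fingers": 0},
    {"slide": [0, 0, 0.004], "dr": [0, 0, 0], "fingers": 0},
  ],
)

```text
t: 3.25
eef_pos: [585.2, 110.2, 56.3]
tcp_rot: [-1.571, -0.0, -2.105]
ft_force: [0.6, -0.1, -0.5]
opening: 0.005
```

```bash
python3 - <<'E'
from h import *
s=env.state();print(s['eef_pos'],s['ft_force'])
im=optics.read_camera("wrist");cv2.imwrite("pics/w3.png",cv2.resize(im[150:310,220:420,::-1],None,fx=3.7,fy=3.7))
E
```

```text
[585.18041168 110.2260823   56.25064531] [ 0.61197584 -0.08404791 -0.53606196]
```

View pics/w3.png

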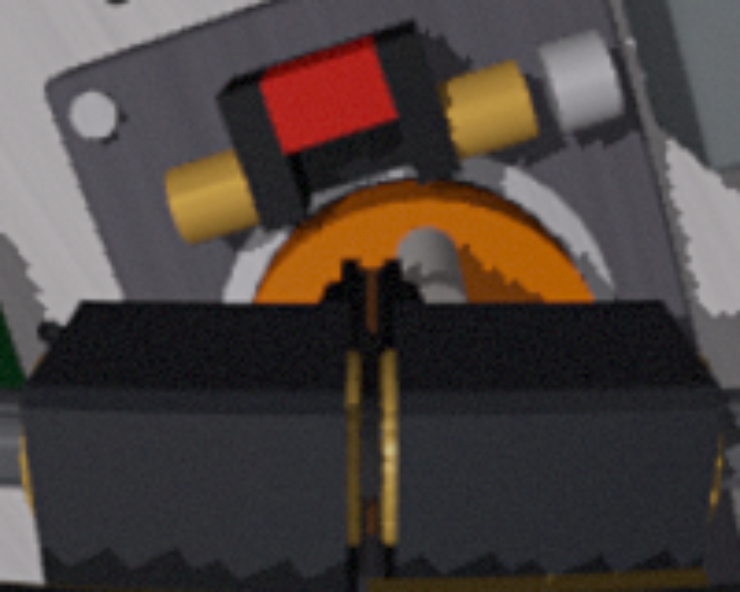

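```bash
python3 - <<'E'
from h import *
for ph in (-.40,-.48,-.56,-.64,-.72,-.8):
  p,y=pegpose(ph,10,56);print(ph,p,*rel(p,y))
E
```

```text
-0.4 [586.84881606 109.83873026  56.        ] [-0.0006  0.0002  0.0018] [-0.     0.079  0.   ]
-0.48 [589.050036   109.16241544  56.        ] [-0.0011  0.0002  0.004 ] [-0.     0.159  0.   ]
-0.56 [591.1901683  108.31235385  56.        ] [-0.0015  0.0002  0.0063] [-0.     0.239  0.   ]
-0.64 [593.25552341 107.29398299  56.        ] [-0.0016  0.0002  0.0086] [-0.     0.319  0.   ]
-0.72 [595.23289012 106.11381696  56.        ] [-0.0016  0.0002  0.0109] [-0.     0.399  0.   ]
-0.8 [597.10962002 104.7794048   56.        ] [-0.0014  0.0002  0.0132] [-0.     0.479  0.   ]
```

Request:
drive_tool(
  steps=[
    {"slide": [-0.0006, 0.0, 0.002], "dr": [0, 0.08, 0], "fingers": 0},
    {"slide": [-0.0011, 0.0, 0.004], "dr": [0, 0.16, 0], "fingers": 0},
    {"slide": [-0.0015, 0, 0.0063], "dr": [0, 0.24, 0], "fingers": 0},
    {"slide": [-0.0016, 0, 0.0086], "dr": [0, 0.32, 0], "fingers": 0},
    {"slide": [-0.0016, 0, 0.0109], "dr": [0, 0.4, 0], "fingers": 0},
  ],
)

```text
t: 3.72
eef_pos: [595.1, 106.2, 56.2]
tcp_rot: [-1.571, -0.0, -2.509]
ft_force: [-0.5, -0.4, 0.2]
opening: 0.01
```

```bash
python3 - <<'E'
from h import *
s=env.state();print(s['eef_pos'],s['ft_force'])
for ph in (-.80,-.88,-.96,-1.04,-1.12):
  p,y=pegpose(ph,10,56);print(ph,p,*rel(p,y))
im=optics.read_camera("wrist");cv2.imwrite("pics/w4.png",cv2.resize(im[150:310,220:420,::-1],None,fx=3.7,fy=3.7))
E
```

```text
[595.08118005 106.18879342  56.20175784] [-0.54230217 -0.3899957   0.16343727]
-0.8 [597.10962002 104.7794048   56.        ] [-0.0008  0.0002  0.0023] [0.    0.075 0.   ]
-0.88 [598.87370844 103.29928217  56.        ] [-0.0013  0.0002  0.0046] [0.    0.155 0.   ]
-0.96 [600.51387125 101.68291683  56.        ] [-0.0017  0.0002  0.0068] [0.    0.235 0.   ]
-1.04 [602.01961699  99.94064799  56.        ] [-0.0019  0.0002  0.0091] [-0.     0.315  0.   ]
-1.12 [603.38131404  98.08362023  56.        ] [-0.0019  0.0002  0.0114] [-0.     0.395  0.   ]
```

View pics/w4.png

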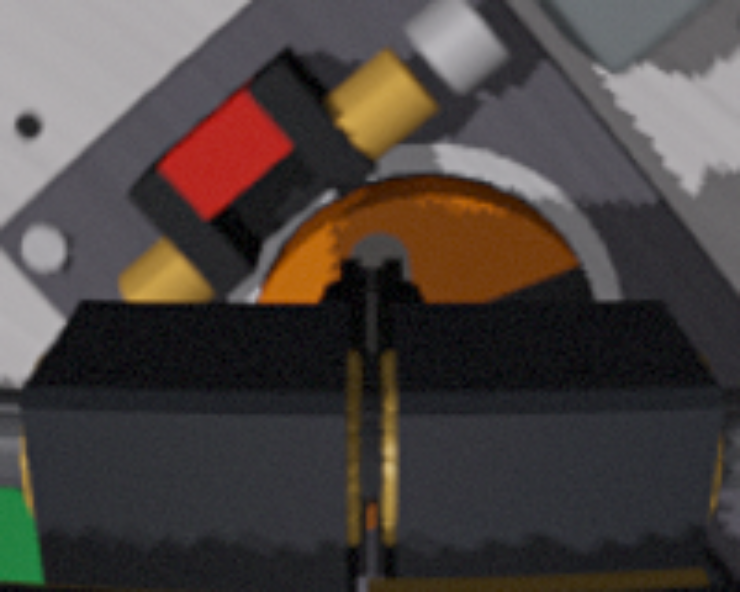

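```bash
cat >> h.py <<'E'
def wray(p):
    m=optics.camera_model("wrist");K=m["mtx"];du,dv=p[0]-K[0][2],p[1]-K[1][2]
    r=np.hypot(du,dv);th=r/K[0][0];d=np.array([np.sin(th)*du/r,np.sin(th)*dv/r,np.cos(th)])
    R=np.array(m["R"]);return -R.T@np.array(m["t"]),R.T@d
def wz(p,z):
    c,d=wray(p);return c+d*(z-c[2])/d[2]
E
python3 - <<'E'
from h import *
def c(x,y):return (220+x/3.7,150+y/3.7)
for n,q,z in (("pegbase-far",(380,236),41),("red near L",(205,220),44),("red near R",(292,145),44),("slot edge",(580,265),41),("slot edge2",(490,300),41),("finger edge L",(345,262),56),("R",(400,262),56)):
    w=wz(c(*q),z);print(n,w.round(1),toS(w).round(1))
print(toS(env.state()['eef_pos']))
im=optics.read_camera("scene");cv2.imwrite("pics/s4.png",cv2.resize(im[130:290,235:405,::-1],None,fx=3.7,fy=3.7,interpolation=cv2.INTER_CUBIC))
E
```

```text
pegbase-far [598.8 105.4  41. ] [106.9 -13.9]
red near L [582.3 135.   44. ] [132.4   8.5]
red near R [604.2 129.8  44. ] [131.9 -14.1]
slot edge [617.   69.6  41. ] [ 75.8 -39.3]
slot edge2 [600.8  79.8  41. ] [ 82.4 -21.3]
finger edge L [594.6 110.4  56. ] [110.9  -8.8]
R [600.5 102.3  56. ] [104.3 -16.3]
[106.82610382 -10.51157908]
```

View pics/s4.png

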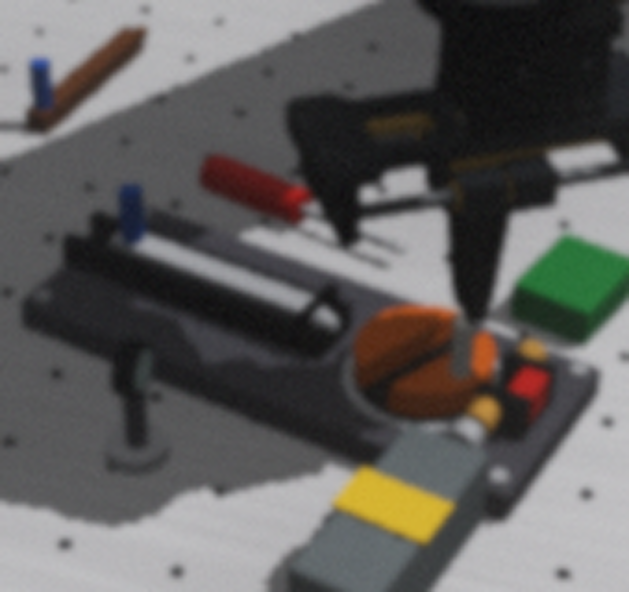

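```bash
python3 - <<'E'
from h import *
S=optics.camera_model("scene");s=env.state();R=Ro.from_euler("xyz",s["tcp_rot"]).as_matrix()
def pr(X):
    q=np.array(S["mtx"])@(np.array(S["R"])@X+S["t"]);return q[:2]/q[2]
for q in ((0,0,0),(0,-20,0),(0,-60,0),(10,0,0),(-10,0,0)):
    p=pr(s["eef_pos"]+R@np.array(q,float));print(q,p,((p-[235,130])*3.7).round())
print(s["eef_pos"],((pr(np.array([592.5,104.2,75]))-[235,130])*3.7).round(),((pr(np.array([592.5,104.2,41]))-[235,130])*3.7).round())
im=optics.read_camera("scene");cv2.imwrite("pics/s4b.png",cv2.resize(im[190:260,320:400,::-1],None,fx=8,fy=8,interpolation=cv2.INTER_CUBIC))
E
```

```text
(0, 0, 0) [361.24018251 225.03059579] [467. 352.]
(0, -20, 0) [361.92755552 216.82510877] [470. 321.]
(0, -60, 0) [363.35729302 199.75767615] [475. 258.]
(10, 0, 0) [359.27464837 221.95405302] [460. 340.]
(-10, 0, 0) [363.23880314 228.15892702] [474. 363.]
[595.19904844 106.08639448  56.15950335] [467. 319.] [463. 370.]
```

View pics/s4b.png

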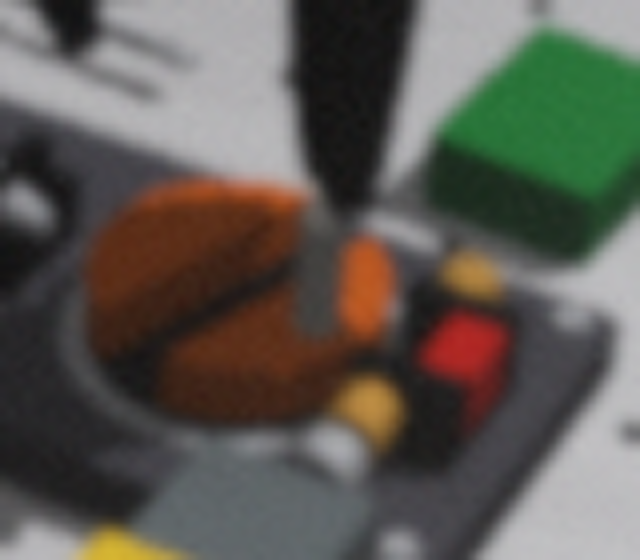

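```bash
python3 - <<'E'
from h import *
for b in (16,24,28):
  p,y=pegpose(-.34,b,56);print(p,toS(p),*rel(p,y))
E
```

```text
[580.05991284 113.37971475  56.        ] [110.79016944   6.07992316] [ 0.0077  0.0002 -0.0147] [ 0.    -0.379  0.   ]
[573.25143615 117.5802677   56.        ] [113.45806618  13.62196048] [ 0.0107  0.0002 -0.0221] [ 0.    -0.379  0.   ]
[569.8471978  119.68054418  56.        ] [114.79201455  17.39297915] [ 0.0122  0.0002 -0.0259] [ 0.    -0.379  0.   ]
```

Request:
drive_tool(
  steps=[
    {"slide": [0.003, 0, -0.006], "dr": [0, -0.1, 0], "fingers": 0},
    {"slide": [0.006, 0, -0.012], "dr": [0, -0.2, 0], "fingers": 0},
    {"slide": [0.011, 0, -0.024], "dr": [0, -0.32, 0], "fingers": 0},
    {"slide": [0.011, 0, -0.024], "dr": [0, -0.38, 0], "fingers": 0},
    {"slide": [0.011, 0.006, -0.024], "dr": [0, -0.38, 0], "fingers": 0},
  ],
)

```text
t: 4.28
eef_pos: [572.0, 119.4, 51.0]
tcp_rot: [-1.57, 0.001, -2.119]
ft_force: [0.2, -0.4, 0.3]
opening: 0.003
```

```bash
python3 - <<'E'
from h import *
s=env.state();R=Ro.from_euler("xyz",s["tcp_rot"]).as_matrix();print(s["eef_pos"],s["ft_force"],s["opening"])
S=optics.camera_model("scene")
for z in (0,-20):
    X=s["eef_pos"]+R@[0,z,0];q=np.array(S["mtx"])@(np.array(S["R"])@X+S["t"]);q=q[:2]/q[2];print(q,(q-[320,190])*8)
im=optics.read_camera("scene");cv2.imwrite("pics/s5.png",cv2.resize(im[190:260,320:400,::-1],None,fx=8,fy=8,interpolation=cv2.INTER_CUBIC))
E
```

```text
[571.96717833 119.38364489  51.03372209] [ 0.1908029  -0.42513917  0.27182355] 0.0031112245065440572
[370.50601114 221.44552006] [404.0480891 251.5641605]
[371.30012758 213.3433556 ] [410.40102064 186.74684477]
```

View pics/s5.png

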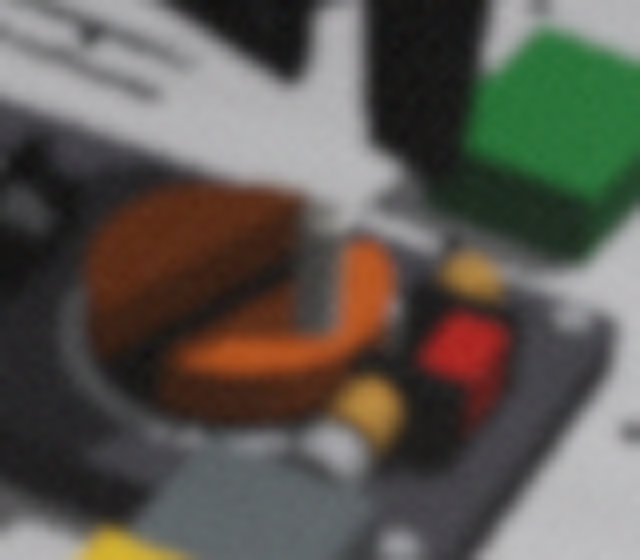

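Request:
drive_tool(
  steps=[
    {"slide": [0, 0.004, 0], "dr": [0, 0, 0], "fingers": 0},
    {"slide": [0, 0.008, 0], "dr": [0, 0, 0], "fingers": 0},
    {"slide": [0, 0.01, 0], "dr": [0, 0, 0], "fingers": 0},
  ],
)

```text
t: 4.58
eef_pos: [571.8, 118.7, 39.4]
tcp_rot: [-1.571, -0.001, -2.126]
ft_force: [-0.5, -0.4, 0.4]
opening: 0.003
```

Request:
drive_tool(
  steps=[
    {"slide": [0, 0.002, 0], "dr": [0, 0, 0], "fingers": 0},
    {"slide": [0, 0.004, 0], "dr": [0, 0, 0], "fingers": 0},
    {"slide": [0, 0.004, 0], "dr": [0, 0, 0], "fingers": 0},
  ],
)

```text
t: 4.83
eef_pos: [571.8, 118.8, 35.8]
tcp_rot: [-1.571, -0.0, -2.125]
ft_force: [-0.3, 0.3, 0.4]
opening: 0.005
```

```bash
python3 - <<'E'
from h import *
s=env.state();R=Ro.from_euler("xyz",s["tcp_rot"]).as_matrix();print(s["eef_pos"],s["ft_force"],s["opening"])
im=optics.read_camera("scene");cv2.imwrite("pics/s6.png",cv2.resize(im[190:260,320:400,::-1],None,fx=8,fy=8,interpolation=cv2.INTER_CUBIC))
for b in (22,18,14,12):
  p,y=pegpose(-.34,b,37);print(p,toS(p),*rel(p,y))
E
```

```text
[571.83627721 118.83608875  35.8330138 ] [-0.29289148  0.25306265  0.38308933] 0.004793547126094759
[574.95355532 116.53012946  37.        ] [112.791092    11.73645115] [ 0.0004 -0.0009  0.0038] [ 0.    -0.001  0.   ]
[578.35779367 114.42985299  37.        ] [111.45714363   7.96543249] [ 0.0004 -0.0009  0.0078] [ 0.    -0.001  0.   ]
[581.76203201 112.32957651  37.        ] [110.12319526   4.19441383] [ 0.0004 -0.0009  0.0118] [ 0.    -0.001  0.   ]
[583.46415119 111.27943827  37.        ] [109.45622107   2.3089045 ] [ 0.0004 -0.0009  0.0138] [ 0.    -0.001  0.   ]
```

View pics/s6.png

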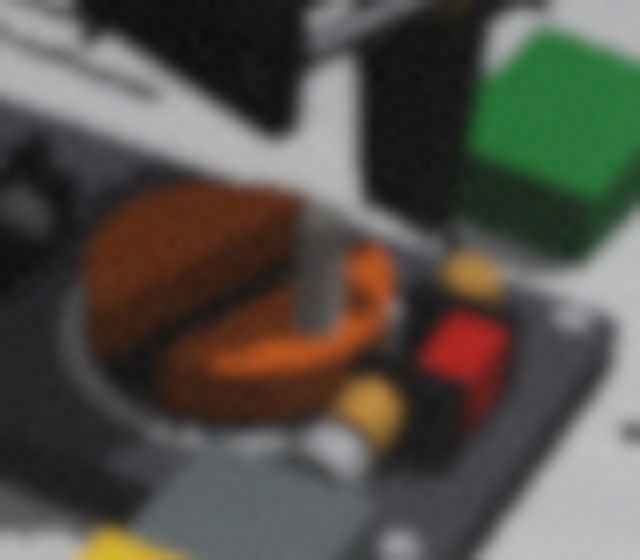

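The camera shows the closed fingertips ending about 20 mm above the reported TCP, which is why the first sweep passed over the peg. I've lowered the arm to allow for this, and no contact force shows. Now I'll push.

Request:
drive_tool(
  steps=[
    {"slide": [0, 0, 0.004], "dr": [0, 0, 0], "fingers": 0},
    {"slide": [0, 0, 0.008], "dr": [0, 0, 0], "fingers": 0},
    {"slide": [0, 0, 0.01], "dr": [0, 0, 0], "fingers": 0},
    {"slide": [0, 0, 0.012], "dr": [0, 0, 0], "fingers": 0},
    {"slide": [0, 0, 0.012], "dr": [0, 0, 0], "fingers": 0},
  ],
)

```text
t: 5.3
eef_pos: [582.6, 112.3, 36.3]
tcp_rot: [-1.57, 0.0, -2.125]
ft_force: [0.1, -0.3, 0.2]
opening: 0.006
```

Request:
drive_tool(
  steps=[
    {"slide": [0, 0, 0.002], "dr": [0, 0, 0], "fingers": 0},
    {"slide": [0, 0, 0.004], "dr": [0, 0, 0], "fingers": 0},
    {"slide": [0, 0, 0.004], "dr": [0, 0, 0], "fingers": 0},
  ],
)

```text
t: 5.55
eef_pos: [585.6, 110.6, 36.2]
tcp_rot: [-1.571, -0.0, -2.125]
ft_force: [-1.9, 2.5, 0.2]
opening: 0.006
```

```bash
python3 - <<'E'
from h import *
for ph in (-.42,-.5,-.58,-.66,-.74):
  p,y=pegpose(ph,10,36.5);print(p,toS(p),*rel(p,y))
E
```

```text
[587.40408384 109.68619618  36.5       ] [108.73100592  -1.87864283] [-0.0002 -0.0003  0.002 ] [0.    0.079 0.   ]
[589.59133815 108.96599515  36.5       ] [108.48898456  -4.16866392] [-0.0007 -0.0003  0.0042] [0.    0.159 0.   ]
[591.71404234 108.07330378  36.5       ] [108.06473092  -6.43201979] [-0.0011 -0.0003  0.0065] [0.    0.239 0.   ]
[593.75861833 107.01383224  36.5       ] [107.46095877  -8.65423269] [-0.0013 -0.0003  0.0088] [0.    0.319 0.   ]
[595.71198783 105.79435754  36.5       ] [106.6815302  -10.82108803] [-0.0013 -0.0003  0.0111] [0.    0.399 0.   ]
```

Request:
drive_tool(
  steps=[
    {"slide": [-0.0002, 0, 0.002], "dr": [0, 0.08, 0], "fingers": 0},
    {"slide": [-0.0007, 0, 0.0042], "dr": [0, 0.16, 0], "fingers": 0},
    {"slide": [-0.0011, 0, 0.0065], "dr": [0, 0.24, 0], "fingers": 0},
    {"slide": [-0.0013, 0, 0.0088], "dr": [0, 0.32, 0], "fingers": 0},
    {"slide": [-0.0013, 0, 0.0111], "dr": [0, 0.4, 0], "fingers": 0},
  ],
)

```text
t: 5.97
eef_pos: [595.9, 106.1, 36.3]
tcp_rot: [-1.571, 0.0, -2.529]
ft_force: [0.8, 3.7, -0.5]
opening: 0.008
```

```bash
python3 - <<'E'
from h import *
im=optics.read_camera("scene");cv2.imwrite("pics/s7.png",cv2.resize(im[190:260,320:400,::-1],None,fx=8,fy=8,interpolation=cv2.INTER_CUBIC))
for ph in (-.82,-.9,-.98,-1.06,-1.14):
  p,y=pegpose(ph,10,36.5);print(ph,*rel(p,y))
E
```

```text
-0.82 [-0.0003 -0.0002  0.002 ] [-0.     0.069 -0.001]
-0.9 [-0.0008 -0.0002  0.0042] [-0.     0.149 -0.001]
-0.98 [-0.0012 -0.0002  0.0065] [-0.     0.229 -0.001]
-1.06 [-0.0014 -0.0002  0.0088] [-0.     0.309 -0.001]
-1.14 [-0.0014 -0.0002  0.0111] [-0.     0.389 -0.001]
```

View pics/s7.png

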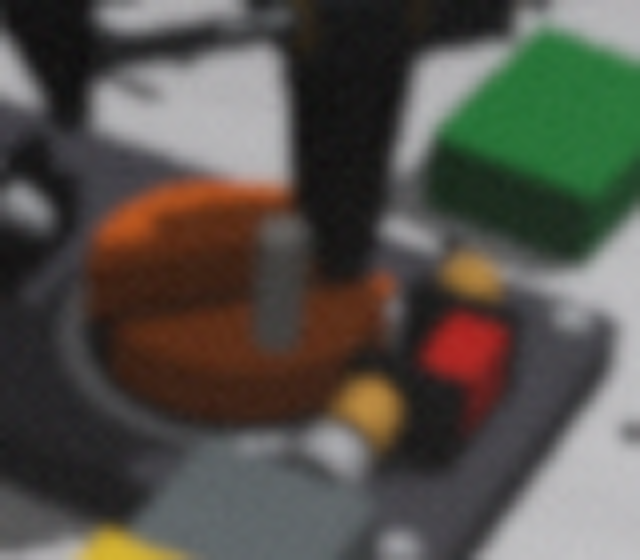

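Disc is turning: the peg moved from crop x 320 to 280 with the finger right behind it. I'll carry on along the arc.

Request:
drive_tool(
  steps=[
    {"slide": [-0.0003, 0, 0.002], "dr": [0, 0.07, 0], "fingers": 0},
    {"slide": [-0.0008, 0, 0.0042], "dr": [0, 0.15, 0], "fingers": 0},
    {"slide": [-0.0012, 0, 0.0065], "dr": [0, 0.23, 0], "fingers": 0},
    {"slide": [-0.0014, 0, 0.0088], "dr": [0, 0.31, 0], "fingers": 0},
    {"slide": [-0.0014, 0, 0.0111], "dr": [0, 0.39, 0], "fingers": 0},
  ],
)

```text
t: 6.43
eef_pos: [603.7, 97.8, 36.4]
tcp_rot: [-1.571, 0.001, -2.917]
ft_force: [0.9, 3.4, 0.1]
opening: 0.007
```

```bash
python3 - <<'E'
from h import *
for ph in (-1.22,-1.3,-1.38,-1.45,-1.5):
  p,y=pegpose(ph,10,36.5);print(ph,*rel(p,y))
E
```

```text
-1.22 [-0.0007 -0.0001  0.0024] [ 0.     0.087 -0.001]
-1.3 [-0.0012 -0.0001  0.0047] [ 0.     0.167 -0.001]
-1.38 [-0.0015 -0.0001  0.0069] [ 0.     0.247 -0.001]
-1.45 [-0.0017 -0.0001  0.009 ] [ 0.     0.317 -0.001]
-1.5 [-0.0017 -0.0001  0.0104] [ 0.     0.367 -0.001]
```

Request:
drive_tool(
  steps=[
    {"slide": [-0.0007, 0, 0.0024], "dr": [0, 0.09, 0], "fingers": 0},
    {"slide": [-0.0012, 0, 0.0047], "dr": [0, 0.17, 0], "fingers": 0},
    {"slide": [-0.0015, 0, 0.007], "dr": [0, 0.25, 0], "fingers": 0},
    {"slide": [-0.0017, 0, 0.009], "dr": [0, 0.32, 0], "fingers": 0},
    {"slide": [-0.0017, 0, 0.0104], "dr": [0, 0.37, 0], "fingers": 0},
  ],
)

```text
t: 6.85
eef_pos: [608.0, 87.9, 36.5]
tcp_rot: [-1.571, 0.002, 2.997]
ft_force: [3.5, 2.2, -0.0]
opening: 0.007
```

```bash
python3 - <<'E'
from h import *
print(env.state()['ft_force'])
im=optics.read_camera("scene");cv2.imwrite("pics/s8.png",cv2.resize(im[190:260,320:400,::-1],None,fx=8,fy=8,interpolation=cv2.INTER_CUBIC))
im=optics.read_camera("wrist");cv2.imwrite("pics/w8.png",cv2.resize(im[150:310,220:420,::-1],None,fx=3.7,fy=3.7))
for ph,b in ((-1.53,10),(-1.56,10),(-1.5,20),(-1.5,30)):
  p,y=pegpose(ph,b,36.5);print(ph,*rel(p,y))
E
```

```text
[ 3.53236402  2.24013322 -0.04257313]
-1.53 [-0.0001 -0.      0.0005] [ 0.     0.029 -0.001]
-1.56 [-0.0003 -0.      0.0013] [ 0.     0.059 -0.001]
-1.5 [ 0.0002 -0.     -0.0103] [ 0.    -0.001 -0.001]
-1.5 [ 0.0002 -0.     -0.0203] [ 0.    -0.001 -0.001]
```

View pics/s8.png

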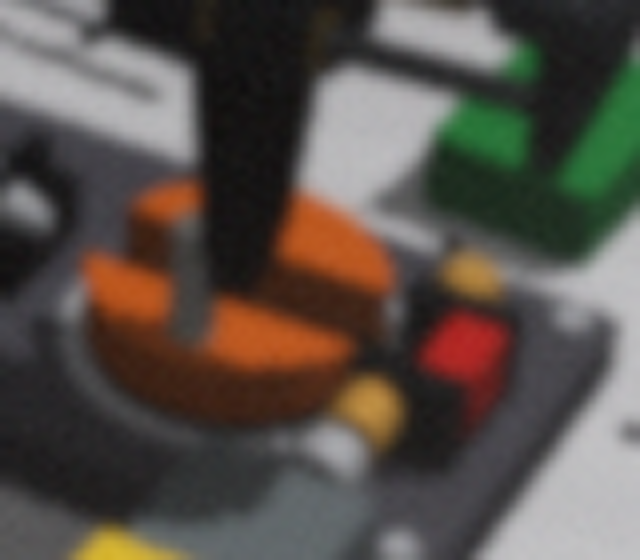

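View pics/w8.png

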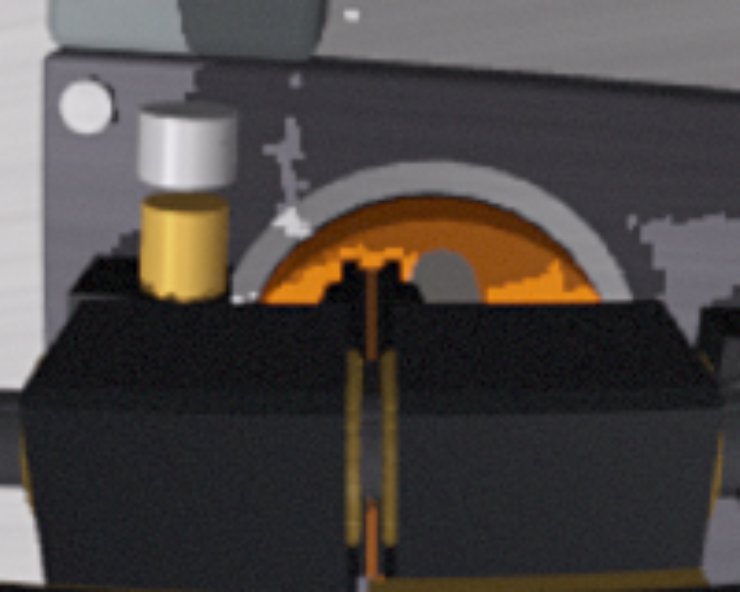

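Request:
drive_tool(
  steps=[
    {"slide": [-0.0001, 0, 0.0005], "dr": [0, 0.03, 0], "fingers": 0},
    {"slide": [-0.0003, 0, 0.0014], "dr": [0, 0.06, 0], "fingers": 0},
    {"slide": [-0.0003, 0, 0.0014], "dr": [0, 0.06, 0], "fingers": 0},
  ],
)

```text
t: 7.2
eef_pos: [607.8, 86.4, 36.4]
tcp_rot: [-1.571, 0.001, 2.94]
ft_force: [2.4, 2.6, 1.4]
opening: 0.004
```

```bash
python3 - <<'E'
from h import *
s=env.state();print(s['eef_pos'],toS(s['eef_pos']),s['tcp_rot'],s['ft_force'])
im=optics.read_camera("scene");cv2.imwrite("pics/s9.png",im[:,:,::-1])
E
```

```text
[607.7945509   86.4240326   36.44984053] [ 90.29988355 -26.72201478] [-1.57099658e+00  1.11155958e-03  2.94001525e+00] [2.39802494 2.6370262  1.37537878]
```

Request:
drive_tool(
  steps=[
    {"slide": [0, 0, -0.01], "dr": [0, 0, 0], "fingers": 0},
    {"slide": [0, -0.03, -0.012], "dr": [0, 0, 0], "fingers": 0},
    {"slide": [0, -0.07, -0.012], "dr": [0, 0, 0], "fingers": 0},
    {"slide": [0, -0.1, -0.012], "dr": [0, 0, 0], "fingers": 0},
    {"slide": [0, -0.1, -0.012], "dr": [0, 0, 0], "fingers": 0},
  ],
)

```text
t: 7.67
eef_pos: [612.0, 98.9, 142.2]
tcp_rot: [-1.573, 0.008, 2.941]
ft_force: [1.2, -0.0, 0.4]
opening: 0.004
```

```bash
python3 - <<'E'
from h import *
s=env.state();print(s['eef_pos'],s['ft_force'])
im=optics.read_camera("scene");cv2.imwrite("pics/s10.png",cv2.resize(im[190:260,320:400,::-1],None,fx=8,fy=8,interpolation=cv2.INTER_CUBIC))
im=optics.read_camera("wrist");cv2.imwrite("pics/w10.png",im[:,:,::-1])
p=np.r_[sh(-150,0.4),100];print(p,rel(p,YAW-np.pi-np.pi/2))
E
```

```text
[611.98092955  98.92254071 142.16531195] [ 1.1548709  -0.02203572  0.41134272]
[ 530.53440801 -142.72768143  100.        ] (array([0.0295, 0.0371, 0.2523]), array([ 0.   ,  0.011, -0.001]))
```

View pics/w10.png

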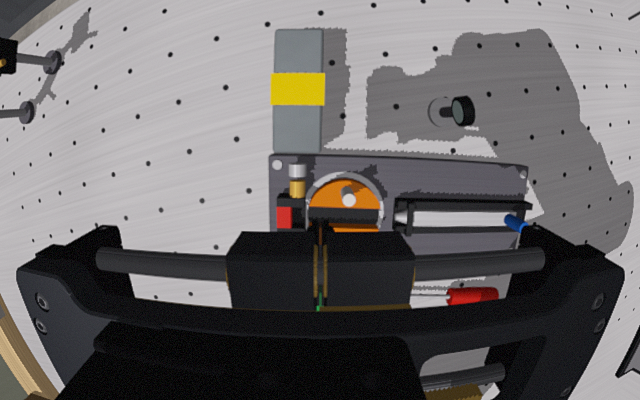

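View pics/s10.png

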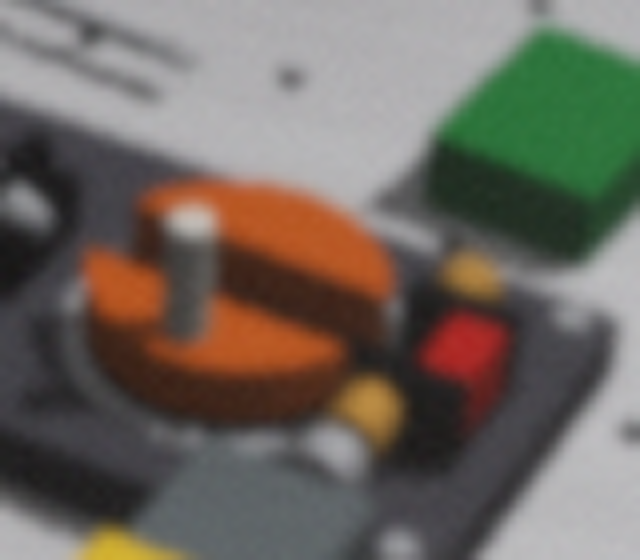

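```bash
python3 - <<'E'
from h import *
S=optics.camera_model("scene")
def sc(x,y):return (320+x/8,190+y/8)
for a,b in (((90,252),(350,347)),((140,205),(388,288))):
    A=onz(S,sc(*a),41);B=onz(S,sc(*b),41);d=B-A;print(toS(A),toS(B),np.arctan2(d[1],d[0])-YAW)
w=cv2.imread("pics/w10.png")[:,:,::-1].copy()
hs=cv2.cvtColor(w,cv2.COLOR_RGB2HSV)
k=cv2.inRange(hs,(5,150,80),(18,255,255))
pts=[]
for u in range(312,380):
    col=np.nonzero(k[170:216,u])[0]
    if len(col): 
        v=170+col.max()+0.5; pts.append(toS(wz((u,v),41)))
pts=np.array(pts);
print(pts[::6].round(1))
from numpy import polyfit
q=pts[8:-8];print("lower edge slope",np.polyfit(q[:,0],q[:,1],1))
cv2.imwrite("pics/w10c.png",cv2.resize(w[150:245,265:535,::-1],None,fx=2.9,fy=2.9,interpolation=cv2.INTER_CUBIC))
E
```

```text
[ 43.07779089 -13.6678572 ] [114.91606743 -13.41914462] 0.0034621039309707946
[44.58584371  9.70177065] [112.98359387  11.96905594] 0.033136402629544204
[[110.2 -11.5]
 [104.3 -11.6]
 [ 98.4 -10.6]
 [ 92.4 -10.7]
 [ 86.5 -10.7]
 [ 80.6 -10.8]
 [ 74.6 -10.9]
 [ 68.6  -9.9]
 [ 62.6  -9.9]
 [ 56.5 -10. ]
 [ 50.5 -10. ]
 [ 44.4 -10.1]]
lower edge slope [-0.02294598 -9.12778358]
```

View pics/w10c.png

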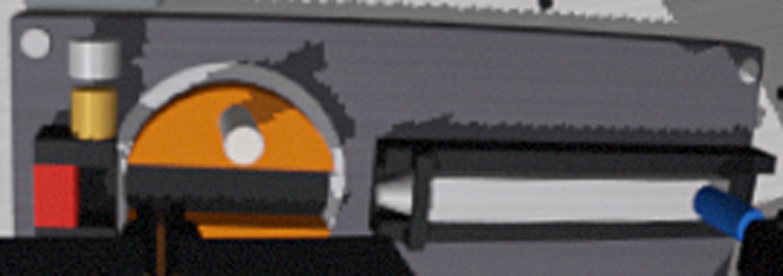

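Request:
drive_tool(
  steps=[
    {"slide": [0.03, 0.0, 0.242], "dr": [0, 0.01, 0], "fingers": 0},
    {"slide": [0.03, 0.0, 0.242], "dr": [0, 0.01, 0], "fingers": 0},
    {"slide": [0.03, 0.0, 0.242], "dr": [0, 0.01, 0], "fingers": 0},
    {"slide": [0.03, 0.0, 0.242], "dr": [0, 0.01, 0], "fingers": 0},
    {"slide": [0.03, 0.0, 0.242], "dr": [0, 0.01, 0], "fingers": 0},
  ],
)

```text
t: 8.18
eef_pos: [541.2, -100.2, 134.7]
tcp_rot: [-1.571, -0.003, 2.93]
ft_force: [1.7, -0.3, -0.2]
opening: -0.002
```

```bash
python3 - <<'E'
from h import *
p=np.r_[sh(-140,0),80];print(p,rel(p,YAW-np.pi-np.pi/2))
E
```

```text
[ 533.03732543 -133.03771732   80.        ] (array([0.0009, 0.0547, 0.0338]), array([0.   , 0.001, 0.003]))
```

Request:
drive_tool(
  steps=[
    {"slide": [0.001, 0.0, 0.034], "dr": [0, 0, 0], "fingers": 0},
    {"slide": [0.001, 0.02, 0.034], "dr": [0, 0, 0], "fingers": 0},
    {"slide": [0.001, 0.055, 0.034], "dr": [0, 0, 0], "fingers": 0},
    {"slide": [0.001, 0.055, 0.034], "dr": [0, 0, 0], "fingers": 0},
    {"slide": [0.001, 0.055, 0.034], "dr": [0, 0, 0], "fingers": 0},
  ],
)

```text
t: 8.6
eef_pos: [533.4, -131.6, 79.5]
tcp_rot: [-1.572, -0.006, 2.929]
ft_force: [0.0, -0.8, 0.8]
opening: 0.003
```

```bash
python3 - <<'E'
from h import *
p=np.r_[sh(-138,0),31];print(p,rel(p,YAW-np.pi-np.pi/2))
im=optics.read_camera("scene");cv2.imwrite("pics/s11.png",cv2.resize(im[140:250,225:385,::-1],None,fx=5,fy=5,interpolation=cv2.INTER_CUBIC))
im=optics.read_camera("wrist");cv2.imwrite("pics/w11.png",cv2.resize(im[130:310,180:440,::-1],None,fx=3,fy=3,interpolation=cv2.INTER_CUBIC))
E
```

```text
[ 533.45971338 -131.08282898   31.        ] (array([-0.0002,  0.0485, -0.0005]), array([0.001, 0.   , 0.006]))
```

View pics/s11.png

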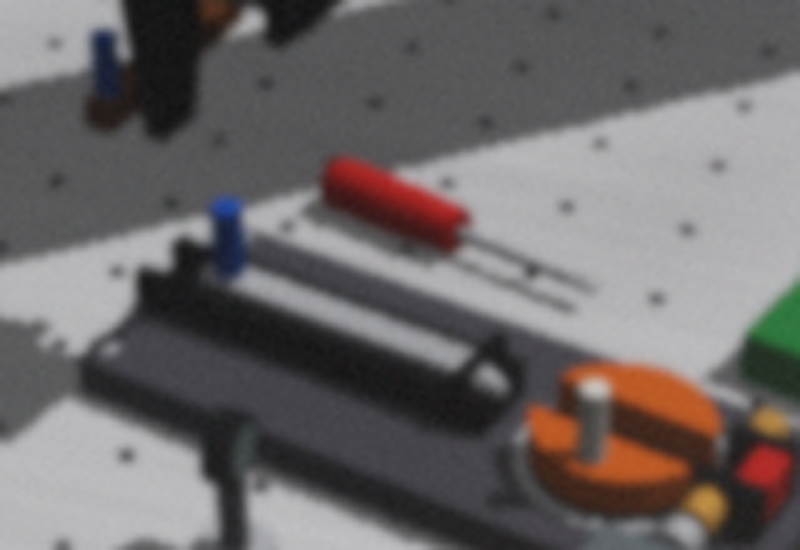

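View pics/w11.png

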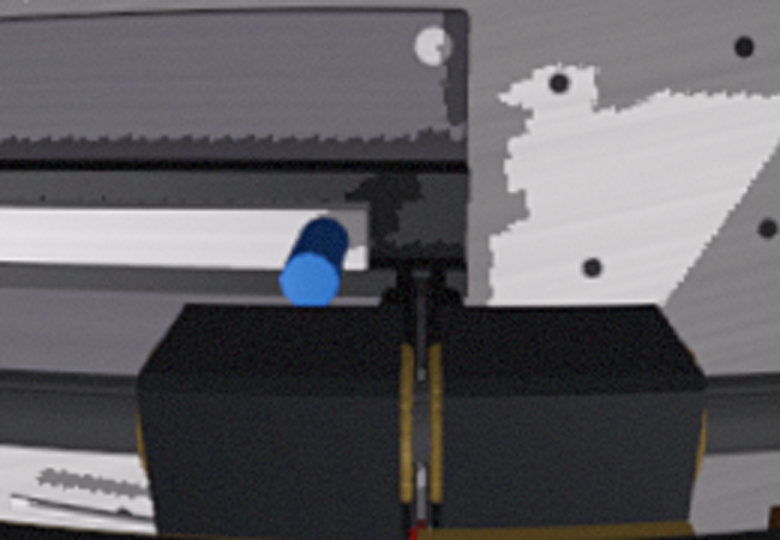

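Request:
drive_tool(
  steps=[
    {"slide": [0, 0.03, 0], "dr": [0, 0, 0.004], "fingers": 0},
    {"slide": [0, 0.04, 0], "dr": [0, 0, 0.004], "fingers": 0},
    {"slide": [0, 0.045, 0], "dr": [0, 0, 0.004], "fingers": 0},
    {"slide": [0, 0.045, 0], "dr": [0, 0, 0.004], "fingers": 0},
  ],
)

```text
t: 9.03
eef_pos: [534.7, -131.9, 36.2]
tcp_rot: [-1.571, 0.003, 2.929]
ft_force: [-0.0, 0.3, 0.3]
opening: -0.001
```

```bash
python3 - <<'E'
from h import *
s=env.state();print(s['eef_pos'],s['ft_force'],toS(s['eef_pos']))
p=np.r_[sh(-123,0),32];print(p,rel(p,YAW-np.pi-np.pi/2))
im=optics.read_camera("scene");cv2.imwrite("pics/s12.png",cv2.resize(im[140:250,225:385,::-1],None,fx=5,fy=5,interpolation=cv2.INTER_CUBIC))
E
```

```text
[ 534.69104434 -131.90058322   36.19298336] [-0.0368287   0.26897707  0.26204831] [-138.53925943   -1.37626203]
[ 536.62762301 -116.42116644   32.        ] (array([ 0.0014,  0.0042, -0.0155]), array([ 0.   ,  0.   , -0.003]))
```

View pics/s12.png

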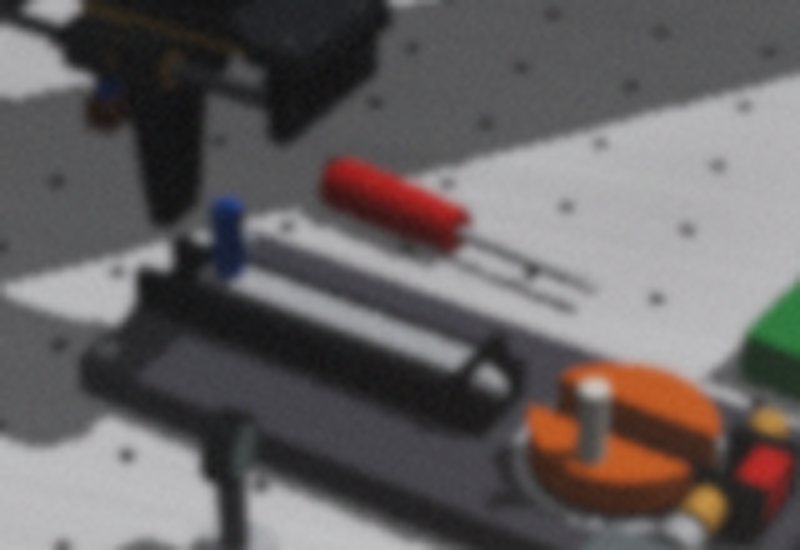

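Request:
drive_tool(
  steps=[
    {"slide": [0.0014, 0.006, -0.003], "dr": [0, 0, 0], "fingers": 0},
    {"slide": [0.0014, 0.006, -0.007], "dr": [0, 0, 0], "fingers": 0},
    {"slide": [0.0014, 0.006, -0.011], "dr": [0, 0, 0], "fingers": 0},
    {"slide": [0.0014, 0.006, -0.014], "dr": [0, 0, 0], "fingers": 0},
    {"slide": [0.0014, 0.006, -0.014], "dr": [0, 0, 0], "fingers": 0},
  ],
)

```text
t: 9.5
eef_pos: [536.7, -117.7, 30.6]
tcp_rot: [-1.571, 0.005, 2.929]
ft_force: [-0.4, -0.5, -0.0]
opening: 0.006
```

Request:
drive_tool(
  steps=[
    {"slide": [0, 0, -0.002], "dr": [0, 0, 0], "fingers": 0},
    {"slide": [0, 0, -0.004], "dr": [0, 0, 0], "fingers": 0},
    {"slide": [0, 0, -0.006], "dr": [0, 0, 0], "fingers": 0},
    {"slide": [0, 0, -0.006], "dr": [0, 0, 0], "fingers": 0},
  ],
)

```text
t: 9.83
eef_pos: [537.8, -112.2, 30.4]
tcp_rot: [-1.571, 0.004, 2.929]
ft_force: [0.0, -1.1, 0.4]
opening: 0.005
```

```bash
python3 - <<'E'
from h import *
s=env.state();print(s['eef_pos'],s['ft_force'],toS(s['eef_pos']))
im=optics.read_camera("scene");cv2.imwrite("pics/s13.png",cv2.resize(im[140:250,225:385,::-1],None,fx=5,fy=5,interpolation=cv2.INTER_CUBIC))
p=np.r_[sh(-13,0),30.5];print(p,rel(p,YAW-np.pi-np.pi/2))
E
```

```text
[ 537.8146826  -112.20258957   30.41637385] [ 0.02548617 -1.05915976  0.40663096] [-118.6258768    -0.26934645]
[559.8589603   -8.90230778  30.5       ] (array([ 0.0002, -0.0002, -0.1057]), array([-0.   , -0.   , -0.004]))
```

View pics/s13.png

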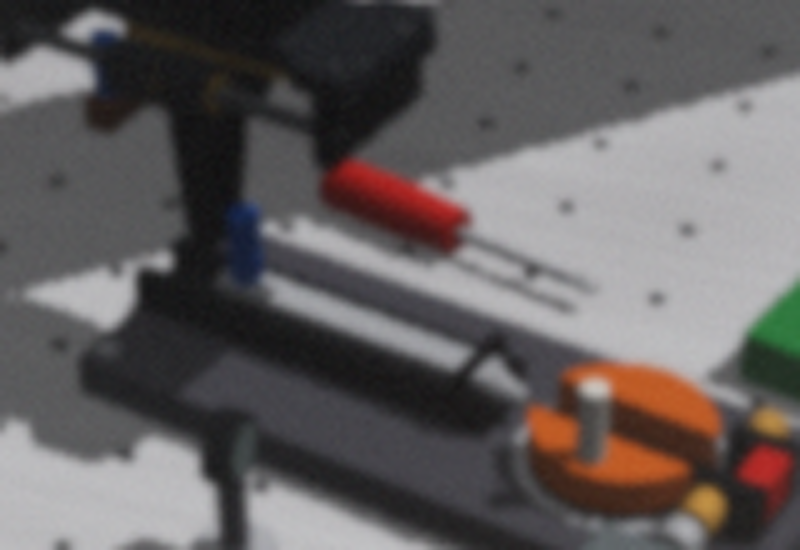

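Request:
drive_tool(
  steps=[
    {"slide": [0, 0, -0.006], "dr": [0, 0, 0], "fingers": 0},
    {"slide": [0, 0, -0.012], "dr": [0, 0, 0], "fingers": 0},
    {"slide": [0, 0, -0.018], "dr": [0, 0, 0], "fingers": 0},
    {"slide": [0, 0, -0.024], "dr": [0, 0, 0], "fingers": 0},
    {"slide": [0, 0, -0.026], "dr": [0, 0, 0], "fingers": 0},
  ],
)

```text
t: 10.3
eef_pos: [543.3, -85.9, 30.3]
tcp_rot: [-1.571, 0.004, 2.929]
ft_force: [-0.5, -1.2, 1.6]
opening: 0.006
```

```bash
python3 - <<'E'
from h import *
s=env.state();print(s['eef_pos'],s['ft_force'],toS(s['eef_pos']))
im=optics.read_camera("scene");cv2.imwrite("pics/s14.png",cv2.resize(im[140:250,225:385,::-1],None,fx=5,fy=5,interpolation=cv2.INTER_CUBIC))
p=np.r_[sh(-16,0),30.5];print(p,rel(p,YAW-np.pi-np.pi/2))
E
```

```text
[543.3042955  -85.90646074  30.28178389] [-0.4958175  -1.20976352  1.57895003] [-9.17635058e+01 -8.15525948e-02]
[559.22537837 -11.83464029  30.5       ] (array([ 0.    , -0.0003, -0.0758]), array([ 0.   ,  0.001, -0.004]))
```

View pics/s14.png

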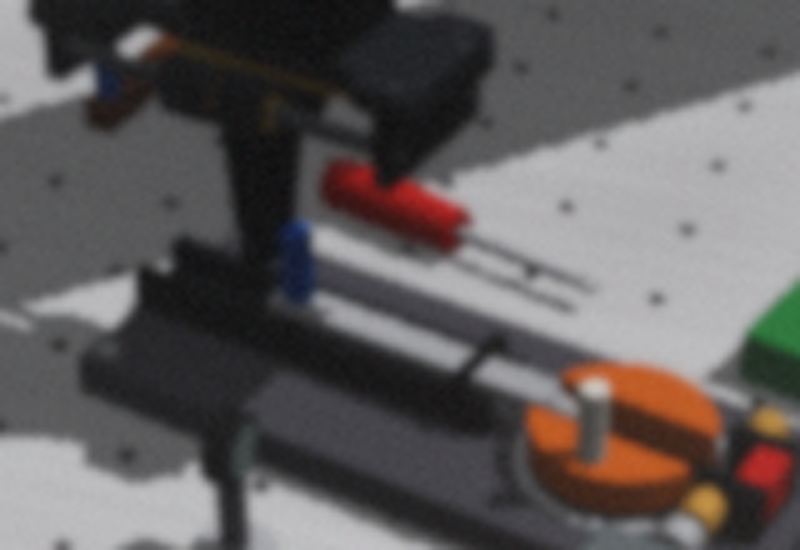

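Request:
drive_tool(
  steps=[
    {"slide": [0, 0, -0.006], "dr": [0, 0, 0], "fingers": 0},
    {"slide": [0, 0, -0.012], "dr": [0, 0, 0], "fingers": 0},
    {"slide": [0, 0, -0.018], "dr": [0, 0, 0], "fingers": 0},
    {"slide": [0, 0, -0.024], "dr": [0, 0, 0], "fingers": 0},
    {"slide": [0, 0, -0.03], "dr": [0, 0, 0], "fingers": 0},
  ],
)

```text
t: 10.77
eef_pos: [549.6, -57.0, 30.3]
tcp_rot: [-1.571, 0.004, 2.928]
ft_force: [0.3, -0.9, 0.6]
opening: 0.006
```

Request:
drive_tool(
  steps=[
    {"slide": [0, 0, -0.006], "dr": [0, 0, 0], "fingers": 0},
    {"slide": [0, 0, -0.012], "dr": [0, 0, 0], "fingers": 0},
    {"slide": [0, 0, -0.018], "dr": [0, 0, 0], "fingers": 0},
    {"slide": [0, 0, -0.024], "dr": [0, 0, 0], "fingers": 0},
    {"slide": [0, 0, -0.028], "dr": [0, 0, 0], "fingers": 0},
  ],
)

```text
t: 11.18
eef_pos: [555.5, -29.5, 30.3]
tcp_rot: [-1.571, 0.004, 2.929]
ft_force: [-0.2, -0.9, 1.0]
opening: 0.004
```

```bash
python3 - <<'E'
from h import *
s=env.state();print(s['eef_pos'],s['ft_force'],toS(s['eef_pos']))
im=optics.read_camera("scene");cv2.imwrite("pics/s15.png",cv2.resize(im[140:250,225:385,::-1],None,fx=5,fy=5,interpolation=cv2.INTER_CUBIC))
E
```

```text
[555.53177488 -29.52675735  30.26221554] [-0.18541236 -0.91545944  1.04096342] [-34.07312348  -0.12617734]
```

View pics/s15.png

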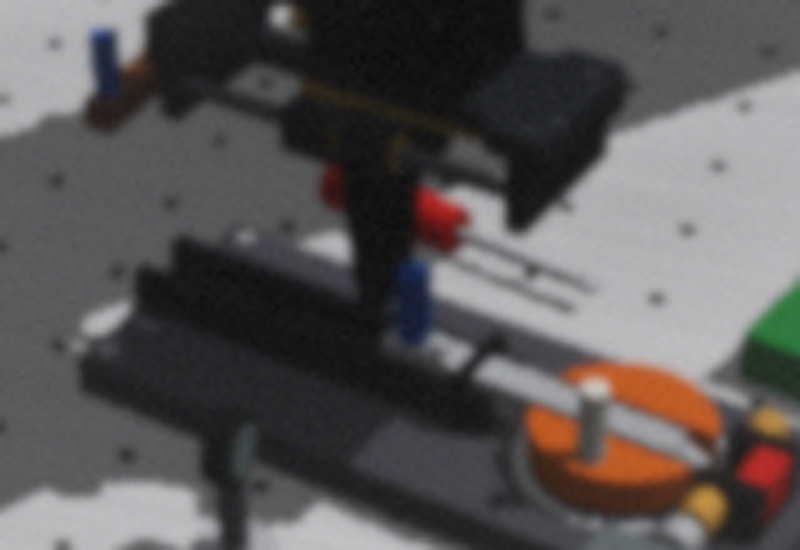

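Request:
drive_tool(
  steps=[
    {"slide": [0, 0, -0.003], "dr": [0, 0, 0], "fingers": 0},
    {"slide": [0, 0, -0.006], "dr": [0, 0, 0], "fingers": 0},
    {"slide": [0, 0, -0.009], "dr": [0, 0, 0], "fingers": 0},
    {"slide": [0, 0, -0.012], "dr": [0, 0, 0], "fingers": 0},
    {"slide": [0, 0, -0.012], "dr": [0, 0, 0], "fingers": 0},
  ],
)

```text
t: 11.65
eef_pos: [558.0, -18.1, 30.2]
tcp_rot: [-1.571, 0.004, 2.929]
ft_force: [0.7, 0.3, 0.3]
opening: 0.003
```

Request:
drive_tool(
  steps=[
    {"slide": [0, 0, -0.001], "dr": [0, 0, 0], "fingers": 0},
    {"slide": [0, 0, -0.002], "dr": [0, 0, 0], "fingers": 0},
    {"slide": [0, 0, -0.003], "dr": [0, 0, 0], "fingers": 0},
  ],
)

```text
t: 11.9
eef_pos: [558.6, -15.7, 30.3]
tcp_rot: [-1.571, 0.004, 2.928]
ft_force: [-0.7, -1.3, 0.5]
opening: 0.004
```

```bash
python3 - <<'E'
from h import *
s=env.state();print(s['eef_pos'],s['ft_force'],toS(s['eef_pos']))
im=optics.read_camera("scene");cv2.imwrite("pics/s16.png",cv2.resize(im[140:250,225:385,::-1],None,fx=5,fy=5,interpolation=cv2.INTER_CUBIC))
E
```

```text
[558.57891387 -15.69490195  30.27037128] [-0.67903638 -1.29820176  0.50654064] [-19.90971966  -0.18338105]
```

View pics/s16.png

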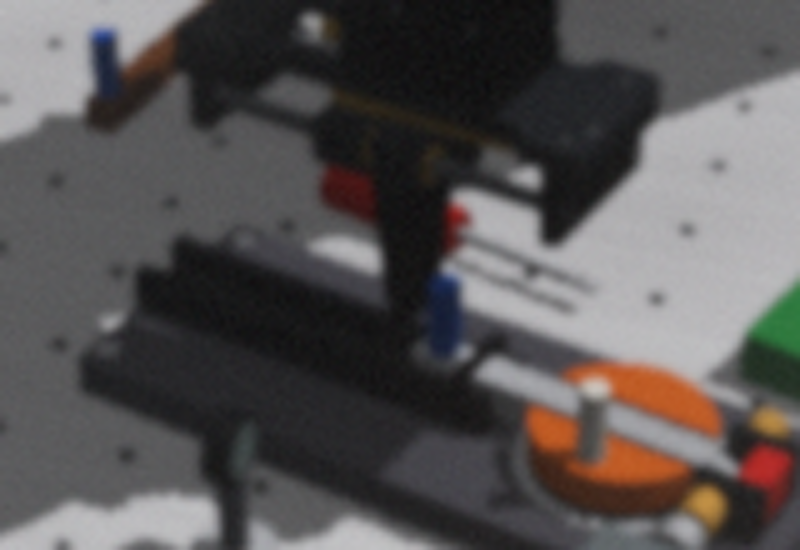

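```bash
python3 - <<'E'
from h import *
im=optics.read_camera("scene");S=optics.camera_model("scene")
print(comps(im,(100,120,40),(130,255,255),(290,170,345,225)))
p=(225+446/5,140+278/5);w=onz(S,p,76);print(w,toS(w))
E
```

```text
([([313.31, 202.04], [310, 195, 7, 15, 68])], array([[0, 0, 0, ..., 0, 0, 0],
       [0, 0, 0, ..., 0, 0, 0],
       [0, 0, 0, ..., 0, 0, 0],
       ...,
       [0, 0, 0, ..., 0, 0, 0],
       [0, 0, 0, ..., 0, 0, 0],
       [0, 0, 0, ..., 0, 0, 0]], shape=(400, 640), dtype=uint8))
[558.37186633  -2.0817586   76.        ] [-6.64735926  2.89401022]
```

Request:
drive_tool(
  steps=[
    {"slide": [0, 0, -0.001], "dr": [0, 0, 0], "fingers": 0},
    {"slide": [0, 0, -0.002], "dr": [0, 0, 0], "fingers": 0},
    {"slide": [0, 0, -0.003], "dr": [0, 0, 0], "fingers": 0},
  ],
)

```text
t: 12.25
eef_pos: [559.1, -13.7, 30.4]
tcp_rot: [-1.569, 0.004, 2.929]
ft_force: [-3.7, -16.8, 3.7]
opening: 0.006
```

Firm stop: 17 N along the bar. Backing off and lifting away.

Request:
drive_tool(
  steps=[
    {"slide": [0, 0, 0.004], "dr": [0, 0, 0], "fingers": 0},
    {"slide": [0, 0, 0.015], "dr": [0, 0, 0], "fingers": 0},
    {"slide": [0, 0, 0.02], "dr": [0, 0, 0], "fingers": 0},
    {"slide": [0, -0.04, 0.02], "dr": [0, 0, 0], "fingers": 0},
    {"slide": [0, -0.08, 0.02], "dr": [0, 0, 0], "fingers": 0},
  ],
)

```text
t: 12.67
eef_pos: [553.3, -32.7, 109.5]
tcp_rot: [-1.571, -0.001, 2.927]
ft_force: [0.9, 0.4, 0.4]
opening: 0.001
```

Request:
drive_tool(
  steps=[
    {"slide": [0, -0.04, 0.04], "dr": [0, 0, 0], "fingers": 0},
    {"slide": [0, -0.08, 0.08], "dr": [0, 0, 0], "fingers": 0},
    {"slide": [0, -0.08, 0.12], "dr": [0, 0, 0], "fingers": 0},
    {"slide": [0, -0.08, 0.16], "dr": [0, 0, 0], "fingers": 0},
    {"slide": [0, -0.08, 0.2], "dr": [0, 0, 0], "fingers": 0},
  ],
)

```text
t: 13.08
eef_pos: [515.6, -211.3, 191.3]
tcp_rot: [-1.57, 0.007, 2.929]
ft_force: [0.9, -0.8, -0.6]
opening: 0.004
```

Request:
drive_tool(
  steps=[
    {"slide": [0, 0, 0.04], "dr": [0, 0, 0], "fingers": 0},
    {"slide": [0, 0, 0.08], "dr": [0, 0, 0], "fingers": 0},
    {"slide": [0, 0, 0.12], "dr": [0, 0, 0], "fingers": 0},
    {"slide": [0, 0, 0.12], "dr": [0, 0, 0], "fingers": 0},
    {"slide": [0, 0, 0.12], "dr": [0, 0, 0], "fingers": 0},
  ],
)

```text
t: 13.5
eef_pos: [489.5, -328.6, 189.1]
tcp_rot: [-1.571, 0.004, 2.925]
ft_force: [-0.4, 1.3, 0.2]
opening: 0.005
```

```bash
python3 - <<'E'
from h import *
print(env.state()['eef_pos'],env.state()['ft_force'])
im=optics.read_camera("scene");cv2.imwrite("pics/s17.png",cv2.resize(im[140:280,225:405,::-1],None,fx=4.2,fy=4.2,interpolation=cv2.INTER_CUBIC))
it=optics.read_camera("top");cv2.imwrite("pics/t17.png",cv2.resize(it[150:250,235:395,::-1],None,fx=5,fy=5,interpolation=cv2.INTER_CUBIC))
E
```

```text
[ 489.53826709 -328.55612226  189.10483407] [-0.38140932  1.26316838  0.15886625]
```

View pics/s17.png

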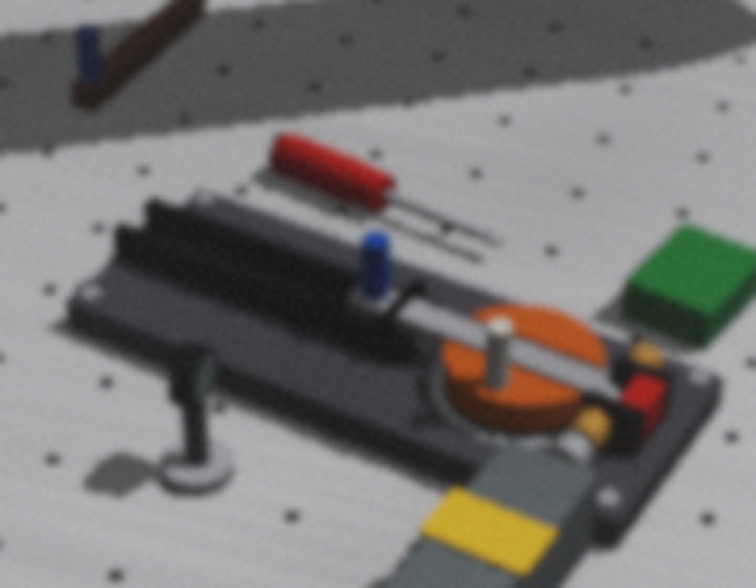

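View pics/t17.png

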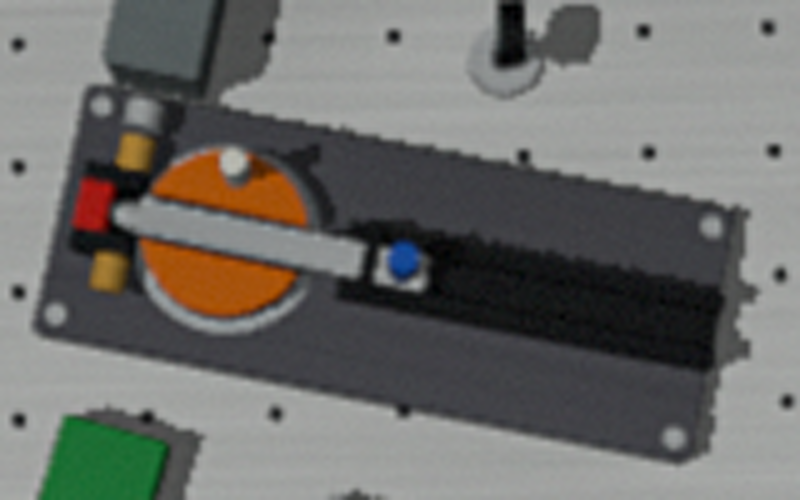

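```bash
python3 - <<'E'
from h import *
T=optics.camera_model("top");S=optics.camera_model("scene")
P,e=tri(T,(235+404/5,150+260/5),S,(225+376/4.2,140+240/4.2));print("post",P,e,toS(P))
G,e=tri(T,(235+235/5,150+161/5),S,(225+500/4.2,140+327/4.2));print("peg",G,e,toS(G),np.arctan2(*(toS(G)-[80,0])[::-1]))
for n in((118,214),):
  w=onz(T,(235+n[0]/5,150+n[1]/5),34);print("nose",toS(w))
w=onz(T,(235+112/5,150+206/5),34);print("red edge",toS(w))
E
```

```text
post [ 5.59654954e+02 -2.63583160e-01  7.33995348e+01] 1.2905694233677003 [-4.59921389  2.02385135]
peg [605.46315712  73.90659631  73.04029661] 0.24527715546602488 [ 77.57241212 -27.08681465] -1.6601800156509547
nose [129.05788253   0.44341361]
red edge [132.52023484  -2.67523403]
```

```bash
python3 - <<'E'
from h import *
T=optics.camera_model("top")
it=optics.read_camera("top");cv2.imwrite("pics/t18.png",cv2.resize(it[172:222,245:325,::-1],None,fx=10,fy=10,interpolation=cv2.INTER_CUBIC))
im=optics.read_camera("scene");cv2.imwrite("pics/s18.png",cv2.resize(im[205:250,320:385,::-1],None,fx=12,fy=12,interpolation=cv2.INTER_CUBIC))
c,M=comps(it,(5,140,70),(18,255,255),(255,170,305,225))
n,l=cv2.connectedComponents(M);print(c)
for name,sel,fn in (("upper",lambda v:v<197,max),("lower",lambda v:True,min)):
    pts=[]
    for u in range(268,294):
        col=np.nonzero(M[:,u])[0]
        # split by largest gap
        if len(col)<4: continue
        g=np.diff(col);i=g.argmax()
        if g[i]<3: continue
        v=col[i]+.5 if name=="upper" else col[i+1]-.5
        pts.append(toS(onz(T,(u,v),41)))
    p=np.array(pts);f=np.polyfit(p[:,0],p[:,1],1);print(name,len(p),f,p[[0,-1]].round(1).tolist(),"res",np.std(np.polyval(f,p[:,0])-p[:,1]))
E
```

```text
[([281.15, 187.51], [265, 180, 31, 15, 247]), ([277.67, 205.36], [263, 198, 31, 15, 291])]
upper 26 [-0.02140392 -8.37387194] [[108.6, -10.1], [50.5, -9.6]] res 0.6282924576754835
lower 26 [-0.02296386 11.79820353] [[104.4, 10.3], [46.5, 10.7]] res 0.6400562942471056
```

View pics/t18.png

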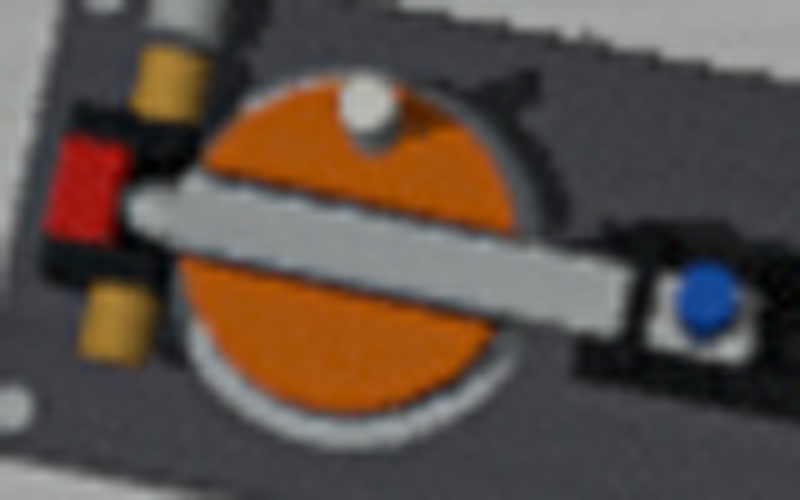

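View pics/s18.png

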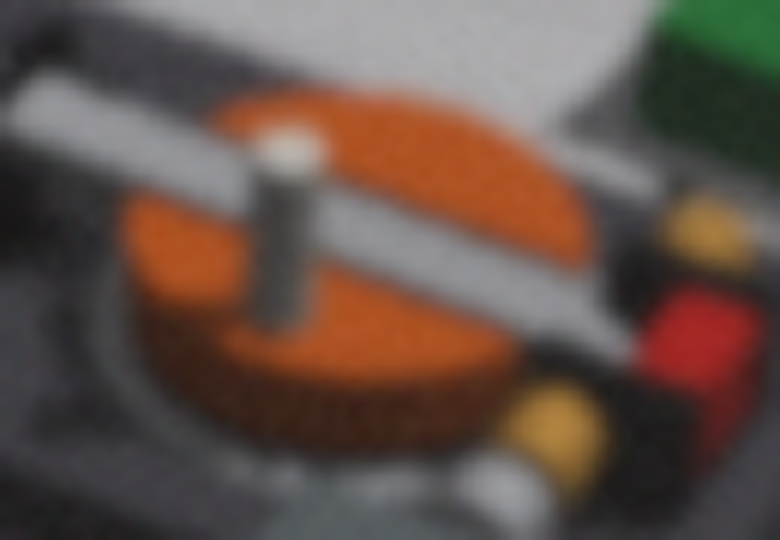

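The slot edges are within about 0.025 rad of the bar line, the nose meets the red stop, and the arm is clear. Handing in.

```bash
python3 - <<'E'
from h import *
s=env.state();print(s['t'],s['qvel'].round(4)); print(env.job_done())
E
```

```text
13.7 [ 0.0082 -0.0014 -0.0028 -0.0019  0.0009 -0.0015]
the job is handed in; nothing more can be done
None
```

I turned the disc clockwise by its peg until the slot lined up, then pushed the bar by its blue post until it stopped dead against the red stop (17 N). I backed the arm clear and handed in at 13.7 s of the 56 s limit.

**Last checks**
- **Slot:** its edges in the final top view are within about 0.025 rad of the bar line, so the disc is at about -1.59 rad. The rougher two-view peg estimate disagreed at -1.66, still inside the 0.15 rad limit. I trusted the slot edges, which an earlier wrist view supports.
- **Bar home:** the post is at about x = -4.6 mm (fully home is -3), which puts the nose at about 132 mm. Reading the nose directly from above gave 129 mm. Both are within the allowed 128 to 138 mm, though 129 is close to the edge. The final pictures show the nose meeting the red stop.
- **Bystanders:** the lens post, driver, green case and brown look-alike look unmoved in the final views. I did not measure them.

**What went wrong:** my first sweep passed just above the peg without touching it. The closed fingertips end about 20 mm above the reported TCP, so I lowered the arm by that much and repeated the push.

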